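# Sort the cake dowels out of their tube

### The job

Tip the dowel tube mouth-down so that the cake dowels slide to its mouth, then draw each one out by its exposed end and lay it flat along the tray row that fits its length, putting each dowel in its row before drawing the next. When the tube is empty, lay it flat in the long pan for washing. Leave the tub, cake drum, cap and cake turner alone.

Things in the scene. Friction and masses are not known exactly. Their poses are not given: they have to be found in the camera images.
- tube: Straight round tube of clear plastic, 400 mm long, 30 mm outside, 24 mm inside, 0.16 kg empty; it starts lying on the counter with the dowels end to end, with gaps, inside. Origin on its centre line at mid-length, a good place to grip it; x axis along it towards the open mouth at +200 mm. The bore is slippery: dowels slide once it is tipped mouth-down by some 15 to 22 degrees.
- tube_mouth (a point): Centre of the tube's open mouth, on the end face of a square black collar 34 mm across and 12 mm long; x axis out of the mouth. Nothing at the mouth holds the dowels back: only a surface close below it stops them from sliding right out.
- tube_foot (a point): Centre of the tube's closed end (-200 mm), in a square black foot, 34 mm across and 12 mm long; the bore is 390 mm deep. On collar and foot the tube lies without rolling, its centre line 17 mm and the bore's lowest line 5 mm above what it lies on.
- dowel1: Cake dowel, a white plastic rod of round section, 21 mm thick, 62 mm long, 28 g; of the four lengths 62, 78, 94 and 110 mm, which look alike but for length. Origin at its centre, x axis along it (either end may face the mouth). Starts inside the tube, or is absent. It rolls only a little when laid on a flat surface.
- dowel2: Cake dowel, a white plastic rod of round section, 21 mm thick, 78 mm long, 35 g; of the four lengths 62, 78, 94 and 110 mm, which look alike but for length. Origin at its centre, x axis along it (either end may face the mouth). Starts inside the tube, or is absent. It rolls only a little when laid on a flat surface.
- dowel3: Cake dowel, a white plastic rod of round section, 21 mm thick, 94 mm long, 42 g; of the four lengths 62, 78, 94 and 110 mm, which look alike but for length. Origin at its centre, x axis along it (either end may face the mouth). Starts inside the tube, or is absent. It rolls only a little when laid on a flat surface.
- dowel4: Cake dowel, a white plastic rod of round section, 21 mm thick, 110 mm long, 50 g; of the four lengths 62, 78, 94 and 110 mm, which look alike but for length. Origin at its centre, x axis along it (either end may face the mouth). Starts inside the tube, or is absent. It rolls only a little when laid on a flat surface.
- tray: Grey plastic dowel tray, fixed to the counter, 134 x 249 x 14 mm, with four rows along its x axis, side by side 61 mm apart. Origin at the centre of its underside. Each row is 56 mm wide, with walls 10 mm high and a floor 4 mm above the counter, and 14 mm longer than its dowel: 76, 92, 108 and 124 mm, in that order towards the tray's +y.
- row1 (a point): Centre of the floor of the 76 mm long row, for the 62 mm dowel (dowel1), 4 mm above the counter; x along the row, z up.
- row2 (a point): Centre of the floor of the 92 mm long row, for the 78 mm dowel (dowel2), 4 mm above the counter; x along the row, z up.
- row3 (a point): Centre of the floor of the 108 mm long row, for the 94 mm dowel (dowel3), 4 mm above the counter; x along the row, z up.
- row4 (a point): Centre of the floor of the 124 mm long row, for the 110 mm dowel (dowel4), 4 mm above the counter; x along the row, z up.
- pan: Long narrow aluminium pan for the washing-up, 500 x 162 x 25 mm, 0.9 kg, loose on the counter; walls 3 mm thick. Origin at the centre of its underside, x along its length.
- pan_floor (a point): Centre of the pan's inner floor, 3 mm above the counter; x along the pan, z up.
- deli_tub: Bystander: lidded clear tub, 100 mm across, 85 mm high; origin at the centre of its underside.
- cake_drum: Bystander: silver cake drum (board), a disc 152 mm across and 12 mm thick; origin at the centre of its underside.
- tube_cap: Bystander: the tube's square black cap, 38 mm across, 24 mm high; origin at the centre of its underside.
- cake_turner: Bystander: slotted cake turner with a black handle, 280 mm long, lying flat; origin near its middle.

How it is judged:
On the way, in this order (a step that is already met when the one before it is completed fails the run):
1. the tube has been tipped so that one dowel's end stands at least 15 mm out of the mouth, its tail still in the tube (((x of dowel1 in the frame of tube_mouth between -0.016 and 0.028 m and y of dowel1 in the frame of tube_mouth between -0.013 and 0.013 m and z of dowel1 in the frame of tube_mouth between -0.013 and 0.013 m) or (x of dowel2 in the frame of tube_mouth between -0.024 and 0.036 m and y of dowel2 in the frame of tube_mouth between -0.013 and 0.013 m and z of dowel2 in the frame of tube_mouth between -0.013 and 0.013 m) or (x of dowel3 in the frame of tube_mouth between -0.032 and 0.044 m and y of dowel3 in the frame of tube_mouth between -0.013 and 0.013 m and z of dowel3 in the frame of tube_mouth between -0.013 and 0.013 m) or (x of dowel4 in the frame of tube_mouth between -0.04 and 0.052 m and y of dowel4 in the frame of tube_mouth between -0.013 and 0.013 m and z of dowel4 in the frame of tube_mouth between -0.013 and 0.013 m))), for 0.2 s.
2. while one dowel already lies in its row, the next is gripped by its exposed end with its tail still in the tube ((((x of dowel1 in the frame of tube_mouth between -0.016 and 0.028 m and y of dowel1 in the frame of tube_mouth between -0.013 and 0.013 m and z of dowel1 in the frame of tube_mouth between -0.013 and 0.013 m) and contact force between the fingers and dowel1 above 1 N) or ((x of dowel2 in the frame of tube_mouth between -0.024 and 0.036 m and y of dowel2 in the frame of tube_mouth between -0.013 and 0.013 m and z of dowel2 in the frame of tube_mouth between -0.013 and 0.013 m) and contact force between the fingers and dowel2 above 1 N) or ((x of dowel3 in the frame of tube_mouth between -0.032 and 0.044 m and y of dowel3 in the frame of tube_mouth between -0.013 and 0.013 m and z of dowel3 in the frame of tube_mouth between -0.013 and 0.013 m) and contact force between the fingers and dowel3 above 1 N) or ((x of dowel4 in the frame of tube_mouth between -0.04 and 0.052 m and y of dowel4 in the frame of tube_mouth between -0.013 and 0.013 m and z of dowel4 in the frame of tube_mouth between -0.013 and 0.013 m) and contact force between the fingers and dowel4 above 1 N)) and ((x of dowel1 in the frame of row1 between -0.011 and 0.011 m and y of dowel1 in the frame of row1 between -0.022 and 0.022 m and z of dowel1 in the frame of row1 between 0.005 and 0.0145 m and angle between the x axis of dowel1 and the x axis of row1, either way round below 0.35 rad) or (x of dowel2 in the frame of row2 between -0.011 and 0.011 m and y of dowel2 in the frame of row2 between -0.022 and 0.022 m and z of dowel2 in the frame of row2 between 0.005 and 0.0145 m and angle between the x axis of dowel2 and the x axis of row2, either way round below 0.35 rad) or (x of dowel3 in the frame of row3 between -0.011 and 0.011 m and y of dowel3 in the frame of row3 between -0.022 and 0.022 m and z of dowel3 in the frame of row3 between 0.005 and 0.0145 m and angle between the x axis of dowel3 and the x axis of row3, either way round below 0.35 rad) or (x of dowel4 in the frame of row4 between -0.011 and 0.011 m and y of dowel4 in the frame of row4 between -0.022 and 0.022 m and z of dowel4 in the frame of row4 between 0.005 and 0.0145 m and angle between the x axis of dowel4 and the x axis of row4, either way round below 0.35 rad))), for 0.1 s.
At the end, for the whole second after the job is handed in: Every dowel lies flat on the floor of the row for its length (centre within 11 mm along, 22 mm across, and 20 degrees of the row), and the empty tube lies flat on the pan's floor, its middle within 60 mm along and 70 mm across of the pan's centre; all at rest (x of dowel1 in the frame of row1 between -0.011 and 0.011 m and y of dowel1 in the frame of row1 between -0.022 and 0.022 m and z of dowel1 in the frame of row1 between 0.005 and 0.0145 m and angle between the x axis of dowel1 and the x axis of row1, either way round below 0.35 rad and linear speed of each of dowel1, dowel2, dowel3, dowel4, tube below 0.03 m/s and x of dowel2 in the frame of row2 between -0.011 and 0.011 m and y of dowel2 in the frame of row2 between -0.022 and 0.022 m and z of dowel2 in the frame of row2 between 0.005 and 0.0145 m and angle between the x axis of dowel2 and the x axis of row2, either way round below 0.35 rad and x of dowel3 in the frame of row3 between -0.011 and 0.011 m and y of dowel3 in the frame of row3 between -0.022 and 0.022 m and z of dowel3 in the frame of row3 between 0.005 and 0.0145 m and angle between the x axis of dowel3 and the x axis of row3, either way round below 0.35 rad and x of dowel4 in the frame of row4 between -0.011 and 0.011 m and y of dowel4 in the frame of row4 between -0.022 and 0.022 m and z of dowel4 in the frame of row4 between 0.005 and 0.0145 m and angle between the x axis of dowel4 and the x axis of row4, either way round below 0.35 rad and x of tube in the frame of pan_floor between -0.06 and 0.06 m and y of tube in the frame of pan_floor between -0.07 and 0.07 m and z of tube in the frame of pan_floor between 0.01 and 0.022 m and angle between tube's own x axis and vertical between 1.5 and 1.64 rad); the robot touches nothing.
It fails at once if the lidded tub is pushed more than 30 mm from its place (distance of deli_tub from where it was at the start of the episode above 0.03 m).
It fails at once if the cake drum is pushed more than 30 mm from its place (distance of cake_drum from where it was at the start of the episode above 0.03 m).
It fails at once if the tube's cap is pushed more than 30 mm from its place (distance of tube_cap from where it was at the start of the episode above 0.03 m).
It fails at once if the cake turner is pushed more than 30 mm from its place (distance of cake_turner from where it was at the start of the episode above 0.03 m).
Of dowel1, dowel2, dowel3, dowel4 only 3 to 4 are there at a start; the rules pass over those that are not, and their reading is None.
At some moment in a run one of tube, pan may be knocked a few centimetres aside while the robot is not near it.
Once in a run the grip may slacken for a moment while it holds something.
It also fails if it takes over 210 s, if anything falls off the work surface, if the arm or the gripper's body presses on something with over 40 N, if the wrist force passes 120 N, or if a joint passes its speed limit or range.

### The arm

A 6-joint arm with a two-finger parallel gripper is mounted at the origin on the work surface. World frame = base frame: x ahead of the robot, y to its left, z up, the work surface at z = 0. Lengths are in m, angles in rad, forces in N, time in s.
With the tool pointing down it reaches from about 0.225 to 0.875 m from the base axis. Payload 3.4 kg.
Tool frame: the origin (TCP) lies on the centre line of the jaws, within the pads' length; the fingertips stand 17 mm ahead of it and the grasp point (between the pads) lies 2 mm behind it (nose_length is the distance from the TCP to the fingertips, in m); z points along the fingers, y is the line along which they close (so a half turn about z gives the same grasp; the last joint's range is limited). The gripper opens to 85 mm and grips with 20 to 120 N. Pads are 22 mm wide; open, the fingers measure 114 mm over their backs; the gripper's body (76 mm by 85 mm) begins 54 mm behind the grasp point. The pads swing forward as they close: fully open they stand 13 mm farther back than shut.
Start: joints at [1.102, 0.276, 1.505, -0, 1.361, -0.121], TCP at [0.196, 0.541, 0.248] pointing down, gripper open.
Joint ranges: [-2.89, 2.89], [-0.75, 2.08], [0.22, 2.7], [-1.18, 4.32], [0.11, 2.71], [-2.7, 2.7]. Speed limits (rad/s): [2.57, 2.57, 3.14, 3.14, 3.14, 3.14].

### API

Orientations are given as a unit quaternion [w, x, y, z].
In Python, from rig import get_state, get_image, sign_off, find_in, place_of, nose_length gives the robot as it stands.
- The arm moves only by the tool apply_moves, never from a script. Its argument "deltas" is one flat list of numbers, 5 for each row, row after row: the finger opening in mm, from 0 to 85.4, then the shift along the tool's x, y, z in mm, then the turn about the tool's z in degrees. A call has 1 to 12 rows; each row is the pose to reach, as a shift and turn from the pose commanded when the call began, along the tool's axes at that moment; what a row does not reach only later rows make up. A row lasts 1/12 s, in which the tool goes at most 41.7 mm and 7.16 degrees, less where a joint would pass 70% of its speed; a pose out of reach is approached as far as the arm can. A call with a gripper value outside its range is refused whole. The fingers move at their own pace and stop on an object; "squeeze" is the grip in N (left out, the last holds). Time passes only in rows, so rows that repeat a pose let the fingers close. It gives the time, the measured TCP pose, the force, the opening and the grip force at its end, in the units of the state.
- get_state(): the state, without advancing time (a new reading comes with each control period).
- get_image(name): name is "scene" or "top"; returns a dict with "frame" (384x512x3 uint8, red, green, blue), "K" (3x3 intrinsics, pixels), "position" and "orientation" of the camera in the world. Camera axes: x right, y down, z forward; pixel columns grow to the right and rows downward; lengths in m; the calibration is good to about 2 mm. A picture is of the moment at which its call begins. There is no depth.
- sign_off(): hands the job in; it is judged then, once.
Trained networks look in a picture, given as the dict that the camera call returned (one of the last four; its "shot" number tells which), for a name from the list of things; names that differ only in an ending like _2 or _b are one class to them, and where a whole thing is asked for, a point or a joint stands for the part that bears it (a point fixed in the world has none). Each returns a list of dicts, best first, with "score" (0 to 1); they miss things now and then, are a little off and sometimes report something else, mostly with a low value. They report only what shows in the picture. A call takes as long as a camera call.
- find_in(query, picture): "point" ([column, row] in pixels, amid what is visible of it).
- place_of(query, picture): "point" ([column, row] in pixels: a listed point, or the origin of a listed thing).
The state is a dict: "clock": time; "qpos": joint angles; "qd": joint speeds; "effort": joint torques, N m; "position": TCP position; "ee_rot": TCP orientation; "contact_force": force on the tool from outside, world axes, zero at the start; "moment": the same for the moment, N m; "width": finger opening in m; "gripper_force": force on a finger pad.
Only numpy, scipy, OpenCV 4.12 (cv2) and the standard library are available. Lean on these libraries where they do the work, as an engineer would, in place of code of your own. Each camera call takes 0.05 s, during which the arm holds its last target. There are 200 camera calls.

## Working session

There is one attempt and no reset: what is moved stays moved. The work goes in short steps, Python scripts to look and compute and a tool call to move; the robot and the scene stay as the last step left them, time stands still between calls to the robot, and variables do not carry over. Pictures are saved under pics/ and viewed, at most 14 in all, crops included, and the job is handed in when it is done.

Besides the shell and the picture viewer there is one more tool, called after "Call:" as a command line: name --argument value ..., lists and objects as JSON in quotes. apply_moves: Moves the arm, as the interface text tells. Its arguments: {"type":"object","properties":{"deltas":{"type":"array"},"squeeze":{"type":"number"}},"required":["deltas"]}

```bash
mkdir -p pics; ls; cat > h.py <<'E'
import numpy as np, cv2
from scipy.spatial.transform import Rotation as R
from rig import *
def Q(q): return R.from_quat([q[1],q[2],q[3],q[0]])
def ray(p,uv):
    d=Q(p["orientation"]).apply(np.linalg.inv(p["K"])@np.array([uv[0],uv[1],1.])); return np.array(p["position"]),d
def at(p,uv,z):
    o,d=ray(p,uv); return o+d*(z-o[2])/d[2]
def proj(p,X):
    c=np.array(p["K"])@Q(p["orientation"]).inv().apply(np.array(X)-p["position"]); return c[:2]/c[2]
def tri(ps,uvs):
    A=np.zeros((3,3));b=np.zeros(3)
    for p,uv in zip(ps,uvs):
        o,d=ray(p,uv); d/=np.linalg.norm(d); M=np.eye(3)-np.outer(d,d); A+=M;b+=M@o
    return np.linalg.solve(A,b)
def save(p,n): cv2.imwrite("pics/"+n,p["frame"][:,:,::-1])
E
python3 - <<'E'
from h import *
s=get_image("scene");t=get_image("top");save(s,"s0.png");save(t,"t0.png")
print(s["position"],t["position"],nose_length() if callable(nose_length) else nose_length)
Z={"tube":.017,"tube_mouth":.017,"tube_foot":.017,"dowel1":.016,"dowel2":.016,"dowel3":.016,"dowel4":.016,"tray":0,"row1":.004,"row2":.004,"row3":.004,"row4":.004,"pan":0,"pan_floor":.003,"deli_tub":0,"cake_drum":0,"tube_cap":0,"cake_turner":0}
for n,z in Z.items():
  for nm,p in (("s",s),("t",t)):
    for r in place_of(n,p)[:4]: print(n,nm,round(r["score"],2),np.round(r["point"],1),np.round(at(p,r["point"],z),3))
st=get_state();print(st["position"],st["ee_rot"],Q(st["ee_rot"]).as_matrix().round(3))
E
```

```text
pics
[ 1.32952399 -0.33631707  1.05918438] [ 0.33335293 -0.07893956  1.51708428] 0.017
tube s 0.88 [215.3 195.9] [ 0.475 -0.173  0.017]
tube t 0.74 [330.3 201.8] [ 0.445 -0.359  0.017]
tube t 0.59 [277.8 192.4] [ 0.483 -0.176  0.017]
tube t 0.42 [334.9 135.5] [ 0.681 -0.384  0.017]
tube_mouth s 0.8 [288.1 182.8] [0.491 0.036 0.017]
tube_mouth s 0.53 [288.8 250.1] [ 0.704 -0.042  0.017]
tube_mouth s 0.2 [391.6 163.4] [0.513 0.352 0.017]
tube_mouth t 0.59 [220.5 187.3] [0.505 0.026 0.017]
tube_foot s 0.94 [143.4 203.7] [ 0.441 -0.366  0.017]
tube_foot t 0.97 [333.2 203.5] [ 0.439 -0.369  0.017]
tube_foot t 0.45 [143.5 200.2] [0.465 0.298 0.017]
dowel1 s 0.58 [215.4 195.3] [ 0.472 -0.172  0.016]
dowel2 s 0.58 [215.4 195.3] [ 0.472 -0.172  0.016]
dowel3 s 0.58 [215.4 195.3] [ 0.472 -0.172  0.016]
dowel4 s 0.58 [215.4 195.3] [ 0.472 -0.172  0.016]
tray s 0.75 [382.2 163. ] [0.49  0.337 0.   ]
tray t 0.67 [137.3 192.8] [0.494 0.325 0.   ]
tray t 0.39 [124. 190.] [0.505 0.372 0.   ]
row1 s 0.96 [408.2 161.2] [0.51  0.413 0.004]
row1 s 0.88 [351.7 156.7] [0.441 0.259 0.004]
row1 s 0.84 [390.
[... 1779 characters left out ...]
ke_drum t 0.57 [381.3 192.8] [ 0.475 -0.544  0.   ]
cake_drum t 0.5 [140.8 197.6] [0.476 0.312 0.   ]
tube_cap s 0.59 [154.9 281.3] [ 0.678 -0.381  0.   ]
tube_cap s 0.58 [286.  185.1] [0.484 0.033 0.   ]
tube_cap s 0.4 [382.8 161.4] [0.484 0.342 0.   ]
tube_cap t 0.47 [335.8 134.5] [ 0.689 -0.391  0.   ]
cake_turner s 0.66 [289.7 247.7] [ 0.688 -0.032  0.   ]
cake_turner s 0.62 [117.9 169.8] [ 0.277 -0.417  0.   ]
cake_turner t 0.75 [347.4 249. ] [ 0.279 -0.415  0.   ]
cake_turner t 0.37 [277.2 195.4] [ 0.474 -0.175  0.   ]
[0.19599338 0.54059593 0.24830695] [9.29811634e-06 1.73041447e-01 9.84914543e-01 3.43374654e-05] [[-0.94   0.341  0.   ]
 [ 0.341  0.94   0.   ]
 [-0.     0.    -1.   ]]
```

```bash
python3 -c "
import cv2
for n in ('s0','t0'):
  a=cv2.imread(f'pics/{n}.png'); cv2.imwrite(f'pics/{n}b.png',cv2.resize(a,(800,600),interpolation=cv2.INTER_CUBIC))"
```

```text
(no output)
```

View pics/s0b.png

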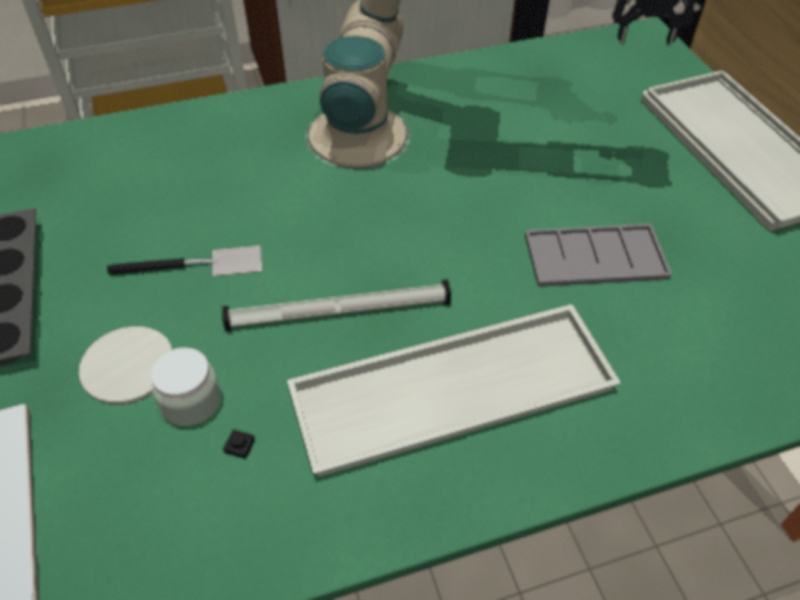

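View pics/t0b.png

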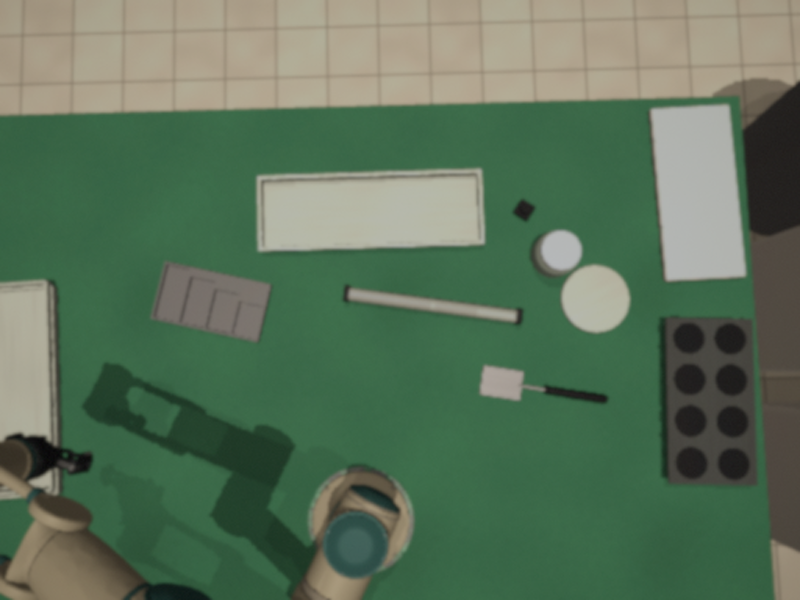

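The scene shows the tube at mid-table, mouth (447,293) towards the tray and foot (227,318), with the pan in front of it. The tray is at (597,254), longest row to the left in the top view. The bystanders sit around the foot end. The tool always points down, so I'll grip near the foot, lift, and let the tube pivot on its mouth.

```bash
cat >> h.py <<'E'
def go(x,y,z,yaw=None):
    s=get_state();M=Q(s["ee_rot"]);m=M.as_matrix();c=np.degrees(np.arctan2(m[1,0],m[0,0]))
    d=M.inv().apply(np.array([x,y,z])-s["position"])*1000
    t=0 if yaw is None else -((yaw-c+180)%360-180)
    print("delta",d.round(1),"turn",round(t,1),"yaw",round(c,1),"pos",np.round(s["position"],3))
E
python3 -c "
from h import *
go(.454,-.276,.12,81.8)
s=get_image('scene');t=get_image('top')
for n,p in (('s',s),('t',t)):
  a=p['frame']; c=[int(v) for v in proj(p,(.48,-.16,.017))]; print(n,c)
ims=[]
for p,(x0,y0,w,h) in ((s,(130,170,180,60)),(t,(205,170,145,48))):
  ims.append(cv2.resize(p['frame'][y0:y0+h,x0:x0+w,::-1],(800,265),interpolation=cv2.INTER_CUBIC))
cv2.imwrite('pics/tube.png',np.vstack(ims))
"
```

```text
delta [-520.9 -679.8  128.3] turn 78.3 yaw 160.1 pos [0.196 0.541 0.248]
s [220, 196]
t [273, 193]
```

View pics/tube.png

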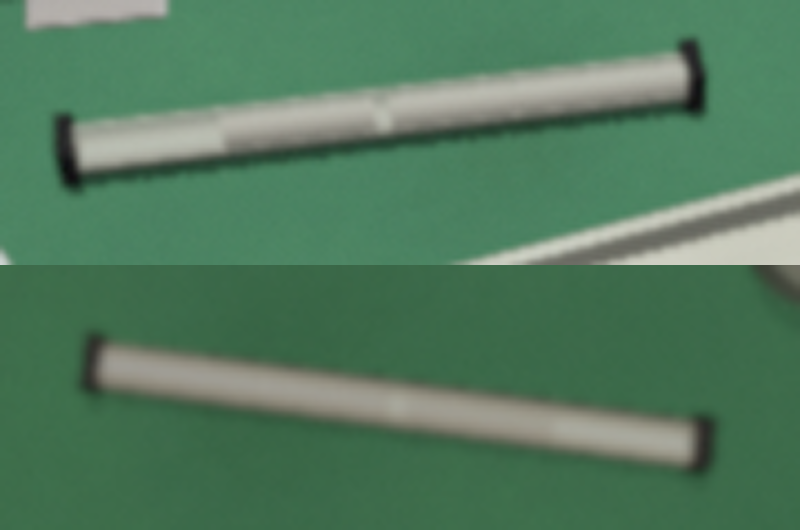

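The lighter stretches are empty bore: about 95 mm at the foot and a small gap mid-tube. That leaves a dowel of about 94 mm, and about 185 mm of dowels (110 and 78) nearest the mouth. Moving in.

Call:
apply_moves --deltas '[85,-260,-340,64,39,85,-260,-340,64,39,85,-260,-340,64,39,85,-260,-340,64,39,85,-260,-340,64,39,85,-260,-340,64,39,85,-260,-340,64,39,85,-260,-340,64,39,85,-260,-340,64,39,85,-260,-340,64,39,85,-260,-340,64,39,85,-260,-340,64,39]'

```text
clock: 3.0
position: [0.3252, 0.1294, 0.1841]
ee_rot: [0.0, 0.494, 0.869, -0.001]
contact_force: [0.1, -0.4, -0.6]
width: 0.0852
gripper_force: 0.0
```

```bash
python3 -c "
from h import *
go(.454,-.276,.12,81.8)"
```

```text
delta [-414.2  -96.5   64.6] turn 39.0 yaw 120.8 pos [0.325 0.129 0.184]
```

Call:
apply_moves --deltas '[85,-414,-96,64,39,85,-414,-96,64,39,85,-414,-96,64,39,85,-414,-96,64,39,85,-414,-96,64,39,85,-414,-96,64,39,85,-414,-96,64,39,85,-414,-96,64,39,85,-414,-96,64,39,85,-414,-96,64,39,85,-414,-96,64,39,85,-414,-96,64,39]'

```text
clock: 4.0
position: [0.4582, -0.2745, 0.1197]
ee_rot: [0.001, 0.755, 0.656, 0.0]
contact_force: [-0.2, -1.1, -0.1]
width: 0.085
gripper_force: 0.0
```

```bash
python3 -c "
from h import *
s=get_image('scene');t=get_image('top')
for n in ('tube_foot','tube_mouth'):
  for p in (s,t):
    for r in place_of(n,p)[:1]: print(n,round(r['score'],2),np.round(at(p,r['point'],.017),3))
go(.454,-.276,.02,81.8)"
```

```text
tube_foot 0.68 [ 0.454 -0.369  0.017]
tube_foot 0.94 [ 0.443 -0.359  0.017]
tube_mouth 0.58 [0.506 0.03  0.017]
tube_mouth 0.68 [ 0.687 -0.384  0.017]
delta [ -6.4  -0.8 100.7] turn 0.4 yaw 82.2 pos [ 0.456 -0.27   0.121]
```

Call:
apply_moves --deltas '[85,0,0,60,0,85,0,0,60,0,85,0,0,101,0,85,0,0,101,0,85,0,0,101,0,25,0,0,101,0,25,0,0,101,0,25,0,0,101,0,25,0,0,101,0,25,0,0,101,0,25,0,0,101,0,25,0,0,101,0]' --squeeze 25

```text
clock: 5.3
position: [0.4569, -0.2724, 0.0208]
ee_rot: [0.001, 0.755, 0.656, 0.001]
contact_force: [-1.1, 0.5, 6.2]
width: 0.0284
gripper_force: 25.1
```

```bash
python3 -c "
from h import *
go(0,0,0);print(get_state()['width'],get_state()['gripper_force'])"
```

```text
delta [ 206.2 -490.4   19.3] turn 0 yaw 82.0 pos [ 0.457 -0.272  0.021]
0.02844016549730389 25.079273181036115
```

Call:
apply_moves --deltas '[25,0,0,-10,0,25,0.5,0,-20,0,25,1.5,0,-30,0,25,3,0,-40,0,25,4,0,-50,0,25,5.5,0,-58,0,25,6.5,0,-64,0,25,6.5,0,-64,0]'

```text
clock: 5.97
position: [0.4575, -0.2656, 0.0848]
ee_rot: [0.001, 0.754, 0.657, 0.0]
contact_force: [-0.4, -1.0, -1.6]
width: 0.0282
gripper_force: 24.9
```

```bash
python3 -c "
from h import *
s=get_image('scene');t=get_image('top')
save(s,'a.png')
cv2.imwrite('pics/a.png',cv2.resize(s['frame'][120:270,120:320,::-1],(800,600),interpolation=cv2.INTER_CUBIC))"
```

```text
(no output)
```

View pics/a.png

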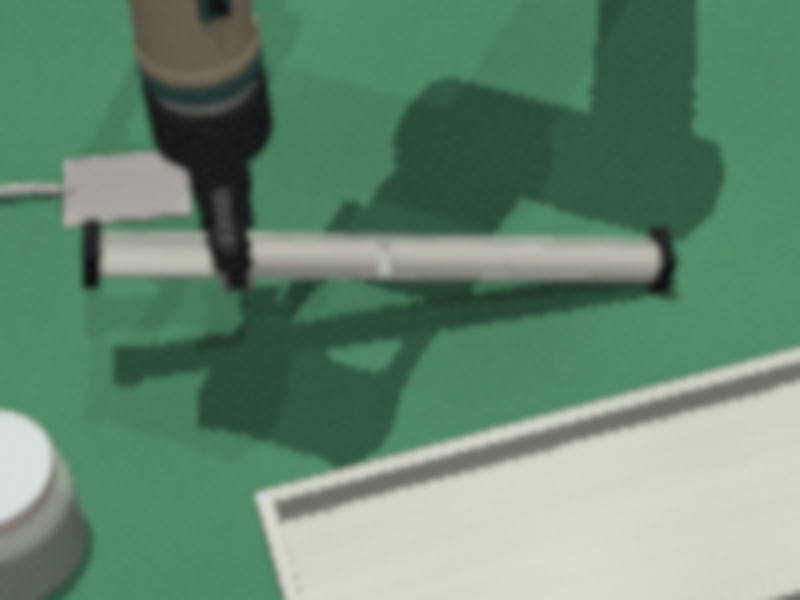

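The tube pivots in the grip, with the mouth still on the counter at (665,260). Tipping further.

Call:
apply_moves --deltas '[25,2,0,-8,0,25,4,0,-17,0,25,6.5,0,-26,0,25,6.5,0,-26,0,25,6.5,0,-26,0,25,6.5,0,-26,0]'

```text
clock: 6.57
position: [0.4581, -0.2591, 0.1096]
ee_rot: [0.001, 0.754, 0.656, 0.0]
contact_force: [-0.0, -0.5, -2.3]
width: 0.0283
gripper_force: 25.0
```

```bash
cat >> h.py <<'E'
def prof(p,a,b,n=12):
    "colours along world segment a..b"
    out=[]
    for f in np.linspace(0,1,n):
        u=proj(p,np.array(a)+f*(np.array(b)-a)); c=cv2.getRectSubPix(p["frame"],(1,1),(float(u[0]),float(u[1])))[0,0].astype(int)
        out.append(tuple(c.tolist()))
    return out
E
python3 -c "
from h import *
s=get_image('scene');t=get_image('top')
for n in ('tube_mouth','dowel3'):
  for p in (s,t):
    for r in place_of(n,p)[:1]: print(n,round(r['score'],2),np.round(r['point'],1),np.round(at(p,r['point'],.017),3))
u=np.array([.142,.99,0])
m=np.array([.501,.030,.017])
for p in (s,t): print(prof(p,m-.02*u,m+.06*u,17))
"
```

```text
tube_mouth 0.75 [287.1 184.2] [0.495 0.031 0.017]
tube_mouth 0.62 [219.  186.8] [0.507 0.031 0.017]
dowel3 0.7 [137.5 193.1] [0.491 0.319 0.017]
[(151, 150, 141), (153, 151, 142), (125, 123, 115), (50, 48, 47), (30, 38, 34), (60, 100, 76), (82, 138, 105), (84, 143, 107), (84, 144, 107), (84, 143, 107), (83, 142, 107), (83, 142, 106), (83, 143, 106), (82, 140, 105), (83, 141, 106), (82, 140, 106), (82, 140, 106)]
[(153, 147, 132), (149, 143, 128), (124, 119, 106), (71, 68, 60), (39, 54, 41), (50, 87, 60), (59, 105, 72), (60, 107, 73), (61, 108, 74), (61, 108, 74), (60, 107, 73), (61, 108, 74), (61, 108, 74), (59, 106, 73), (60, 106, 73), (61, 107, 73), (60, 107, 73)]
```

Call:
apply_moves --deltas '[25,1,0,-4,0,25,2.5,0,-8,0,25,4,0,-12,0,25,4,0,-12,0,25,4,0,-12,0,25,4,0,-12,0]'

```text
clock: 7.37
position: [0.4583, -0.2549, 0.1214]
ee_rot: [0.0, 0.754, 0.657, -0.0]
contact_force: [-0.1, -0.4, -2.0]
width: 0.0283
gripper_force: 24.9
```

```bash
cat >> h.py <<'E'
def look(m=(.501,.030,.017),u=(.142,.99,0)):
    m=np.array(m);u=np.array(u);ps=[get_image('scene'),get_image('top')]
    for p in ps: print("R-G:",[c[0]-c[1] if c[0]>110 else ('k' if max(c)<80 else 'g') for c in prof(p,m-.02*u,m+.08*u,21)])
    return ps
E
python3 -c "
from h import *
look()
"
```

```text
R-G: [2, 2, 1, 'k', 'k', 'g', 'g', 'g', 'g', 'g', 'g', 'g', 'g', 'g', 'g', 'g', 'g', 'g', 'g', 'g', 'g']
R-G: [6, 5, 5, 'k', 'k', 'g', 'g', 'g', 'g', 'g', 'g', 'g', 'g', 'g', 'g', 'g', 'g', 'g', 'g', 'g', 'g']
```

Call:
apply_moves --deltas '[25,1,0,-4,0,25,3,0,-8,0,25,4.5,0,-12,0,25,4.5,0,-12,0,25,4.5,0,-12,0,25,4.5,0,-12,0,25,4.5,0,-12,0]'

```text
clock: 8.05
position: [0.4591, -0.2507, 0.1333]
ee_rot: [0.0, 0.754, 0.657, 0.0]
contact_force: [0.3, -1.5, -1.3]
width: 0.0286
gripper_force: 25.0
```

```bash
python3 -c "
from h import *
s,t=look()
cv2.imwrite('pics/b.png',cv2.resize(s['frame'][120:270,120:320,::-1],(800,600),interpolation=cv2.INTER_CUBIC))
"
```

```text
R-G: [1, 3, 2, 'k', 'k', 'g', 'g', 'g', 'g', 'g', 'g', 'g', 'g', 'g', 'g', 'g', 'g', 'g', 'g', 'g', 'g']
R-G: [6, 5, 5, 'g', 'k', 'g', 'g', 'g', 'g', 'g', 'g', 'g', 'g', 'g', 'g', 'g', 'g', 'g', 'g', 'g', 'g']
```

View pics/b.png

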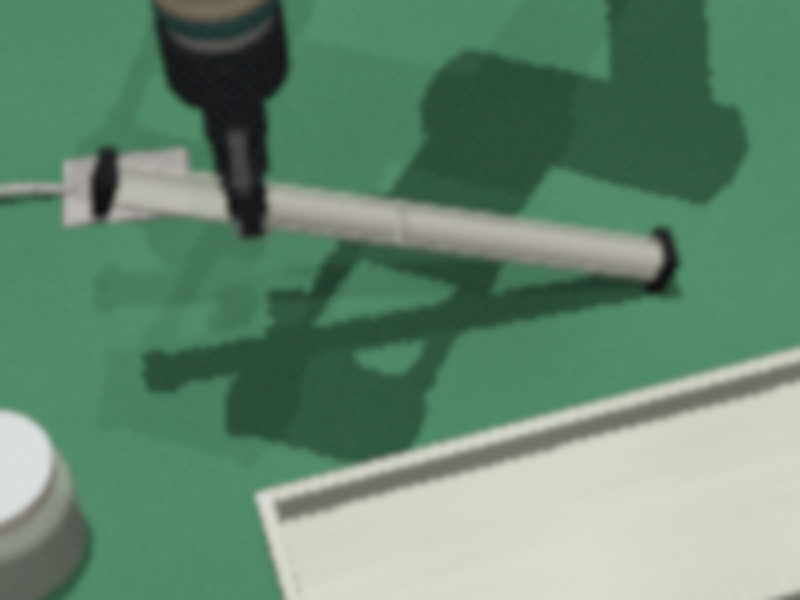

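Call:
apply_moves --deltas '[25,1,0,-3,0,25,3,0,-7,0,25,4,0,-10,0,25,4,0,-10,0,25,4,0,-10,0,25,4,0,-10,0]'

```text
clock: 8.65
position: [0.4596, -0.2466, 0.1434]
ee_rot: [0.0, 0.754, 0.657, 0.0]
contact_force: [-0.2, -0.6, -1.6]
width: 0.0284
gripper_force: 25.0
```

```bash
python3 -c "
from h import *
s,t=look()
cv2.imwrite('pics/c.png',np.hstack([cv2.resize(s['frame'][150:210,260:320,::-1],(400,400),interpolation=cv2.INTER_CUBIC),cv2.resize(t['frame'][160:220,195:255,::-1],(400,400),interpolation=cv2.INTER_CUBIC)]))
"
```

```text
R-G: [2, 2, 2, 'k', 'k', 3, -4, -40, 'g', 'g', 'g', 'g', 'g', 'g', 'g', 'g', 'g', 'g', 'g', 'g', 'g']
R-G: [6, 6, 5, 'g', 'k', 0, -6, -20, 'g', 'g', 'g', 'g', 'g', 'g', 'g', 'g', 'g', 'g', 'g', 'g', 'g']
```

View pics/c.png

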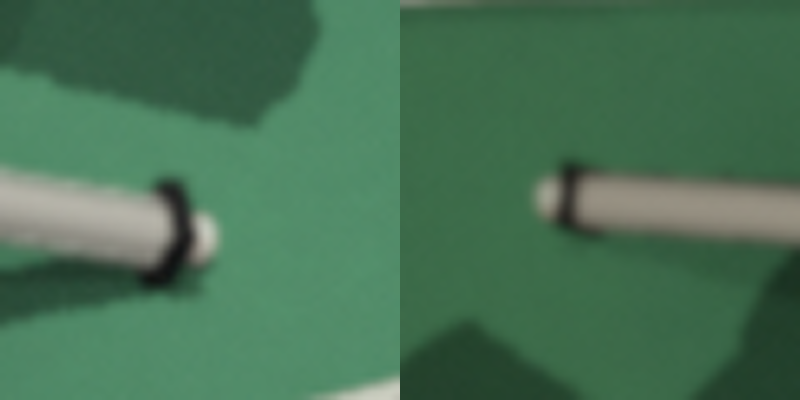

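One dowel has come out about 12 mm, at (205,240) in the left half and (548,198) in the right. I'll tighten the grip and raise the whole tube a few mm so it slides farther.

Call:
apply_moves --deltas '[25,0,0,0,0,25,0,0,0,0,25,0,0,0,0,25,0,0,-2,0,25,0,0,-4,0,25,0,0,-4,0,25,0,0,-4,0,25,0,0,-4,0]' --squeeze 100

```text
clock: 9.42
position: [0.4595, -0.2466, 0.1473]
ee_rot: [0.0, 0.754, 0.657, 0.0]
contact_force: [0.3, -0.2, -1.9]
width: 0.0268
gripper_force: 88.1
```

```bash
python3 -c "
from h import *
s,t=look()
"
```

```text
R-G: [1, 3, 'g', 'k', 'k', 4, 3, -15, 'g', 'g', 'g', 'g', 'g', 'g', 'g', 'g', 'g', 'g', 'g', 'g', 'g']
R-G: [6, 6, 5, 'g', 'k', 2, -1, -11, 'g', 'g', 'g', 'g', 'g', 'g', 'g', 'g', 'g', 'g', 'g', 'g', 'g']
```

Call:
apply_moves --deltas '[25,0,0,-2,0,25,0,0,-4,0,25,0,0,-5,0,25,0,0,-5,0,25,0,0,-5,0,25,0,0,-5,0]'

```text
clock: 10.02
position: [0.4595, -0.2466, 0.1523]
ee_rot: [0.0, 0.754, 0.657, 0.0]
contact_force: [-0.0, -0.7, -2.9]
width: 0.0266
gripper_force: 88.1
```

```bash
python3 -c "
from h import *
s,t=look()
"
```

```text
R-G: [0, 'g', 'k', 'k', 'k', 6, 6, 7, 6, -1, -37, 'g', 'g', 'g', 'g', 'g', 'g', 'g', 'g', 'g', 'g']
R-G: [6, 6, 6, 'g', 'k', 2, 3, 2, 2, -3, 'g', 'g', 'g', 'g', 'g', 'g', 'g', 'g', 'g', 'g', 'g']
```

Now 22 to 25 mm is exposed. Lowering the foot along the arc with a light grip.

Call:
apply_moves --deltas '[25,0,0,0,0,25,0,0,0,0,25,-2.5,0,6,0,25,-5.5,0,13,0,25,-8.5,0,21,0,25,-11,0,29,0,25,-13.5,0,37,0,25,-16,0,45,0,25,-18,0,53,0,25,-20,0,61,0]' --squeeze 20

```text
clock: 10.95
position: [0.4568, -0.2669, 0.0904]
ee_rot: [0.0, 0.754, 0.656, -0.0]
contact_force: [-0.7, -1.4, 0.1]
width: 0.0267
gripper_force: 87.4
```

```bash
python3 -c "
from h import *
s,t=look()
"
```

```text
R-G: [2, 1, 'g', 'k', 'g', 6, 5, 4, 2, -9, 'g', 'g', 'g', 'g', 'g', 'g', 'g', 'g', 'g', 'g', 'g']
R-G: [5, 5, 'g', 'k', 'g', -1, 0, 1, 0, -7, 'g', 'g', 'g', 'g', 'g', 'g', 'g', 'g', 'g', 'g', 'g']
```

Call:
apply_moves --deltas '[25,-1.5,0,8,0,25,-3,0,16,0,25,-4.2,0,24,0,25,-5.2,0,32,0,25,-6,0,40,0,25,-6.5,0,48,0,25,-7,0,56,0,25,-7,0,64,0,25,-7,0,69,0,25,-7,0,69,0]'

```text
clock: 11.88
position: [0.4556, -0.273, 0.022]
ee_rot: [-0.001, 0.754, 0.657, -0.0]
contact_force: [-0.5, -1.2, 0.1]
width: 0.0266
gripper_force: 86.9
```

Call:
apply_moves --deltas '[60,0,0,0,0,60,0,0,0,0,60,0,0,0,0,60,0,0,-35,0,60,0,0,-70,0,60,0,0,-70,0]'

```text
clock: 12.38
position: [0.4592, -0.2758, 0.0978]
ee_rot: [0.006, 0.754, 0.657, 0.001]
contact_force: [0.9, -0.3, 1.0]
width: 0.0602
gripper_force: 0.0
```

```bash
python3 -c "
from h import *
s,t=look()
for n in ('tube_mouth','tube_foot','dowel3'):
  for p in (s,t):
    for r in place_of(n,p)[:1]: print(n,round(r['score'],2),np.round(r['point'],1),np.round(at(p,r['point'],.017),3))
cv2.imwrite('pics/d.png',np.hstack([cv2.resize(s['frame'][150:210,260:320,::-1],(400,400),interpolation=cv2.INTER_CUBIC),cv2.resize(t['frame'][160:220,195:255,::-1],(400,400),interpolation=cv2.INTER_CUBIC)]))
go(.5,.05,.09)
"
```

```text
R-G: [2, 1, 2, 'k', 'k', 5, 4, 5, 5, 4, -14, 'g', 'g', 'g', 'g', 'g', 'g', 'g', 'g', 'g', 'g']
R-G: [2, 2, 'g', 'k', 0, -1, 0, 0, 0, -3, -15, 'g', 'g', 'g', 'g', 'g', 'g', 'g', 'g', 'g', 'g']
tube_mouth 0.56 [284.8 184.1] [0.493 0.025 0.017]
tube_mouth 0.6 [220.7 185.8] [0.511 0.025 0.017]
tube_foot 0.64 [145.1 203.7] [ 0.443 -0.362  0.017]
dowel3 0.61 [277.3 187.3] [0.498 0.001 0.017]
dowel3 0.48 [349.5 247.5] [ 0.285 -0.419  0.017]
delta [325.8  -0.    1.5] turn 0 yaw 82.1 pos [ 0.455 -0.273  0.091]
```

View pics/d.png

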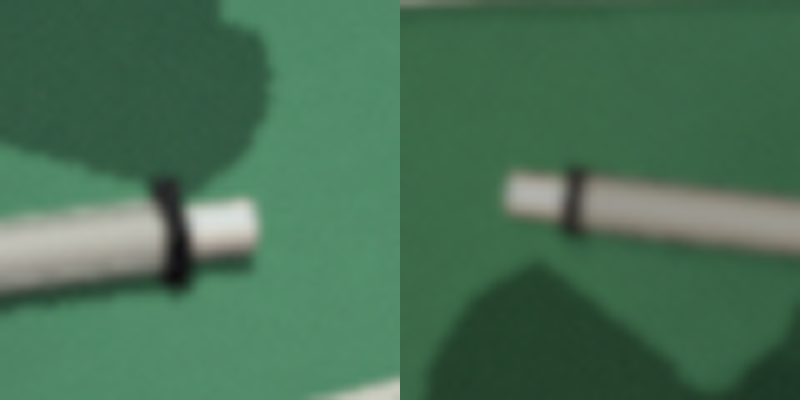

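The front dowel now sticks out about 27 mm: collar face at x≈190, tip at x≈258 in the left crop.

```bash
python3 -c "
from h import *
s=get_image('scene');t=get_image('top')
print('mouth',at(s,(288.5,183.7),.017).round(4),at(t,(219.3,189.2),.017).round(4))
print('tip',at(s,(298.7,183.7),.016).round(4),at(t,(210.7,188.8),.016).round(4))
go(.502,.047,.09,81.8)
"
```

```text
mouth [0.4946 0.0354 0.017 ] [0.4985 0.0299 0.017 ]
tip [0.5026 0.0633 0.016 ] [0.5007 0.0603 0.016 ]
delta [323.3   2.    1.7] turn 0.3 yaw 82.1 pos [ 0.455 -0.273  0.091]
```

Call:
apply_moves --deltas '[45,324,0,2,0,45,324,0,2,0,45,324,0,2,0,45,324,0,2,0,45,324,0,2,0,45,324,0,2,0,45,324,0,2,0,45,324,0,2,0,45,324,0,2,0,45,324,0,2,0]'

```text
clock: 13.72
position: [0.5003, 0.0492, 0.0899]
ee_rot: [-0.0, 0.753, 0.658, -0.0]
contact_force: [0.8, -0.8, 0.6]
width: 0.045
gripper_force: 0.0
```

```bash
python3 -c "
from h import *
go(.500,.048,.023,81.8)
"
```

```text
delta [-1.2 -0.1 66.9] turn 0.5 yaw 82.3 pos [0.5   0.049 0.09 ]
```

Call:
apply_moves --deltas '[45,0,0,35,0,45,0,0,67,0,45,0,0,67,0,15,0,0,67,0,15,0,0,67,0,15,0,0,67,0,15,0,0,67,0,15,0,0,67,0,15,0,0,67,0]' --squeeze 50

```text
clock: 14.47
position: [0.5013, 0.0475, 0.0243]
ee_rot: [0.001, 0.754, 0.657, 0.001]
contact_force: [0.8, 0.2, 0.6]
width: 0.019
gripper_force: 49.7
```

Call:
apply_moves --deltas '[15,8,0,0,0,15,18,0,0,0,15,30,0,0,0,15,44,0,0,0,15,58,0,0,0,15,72,0,0,0,15,85,0,0,0,15,90,0,0,0,15,90,0,0,0,15,90,0,-30,0,15,90,0,-70,0,15,90,0,-70,0]'

```text
clock: 15.47
position: [0.517, 0.1373, 0.0989]
ee_rot: [0.003, 0.754, 0.657, 0.005]
contact_force: [1.2, 0.8, -0.2]
width: 0.019
gripper_force: 49.8
```

```bash
python3 -c "
from h import *
s=get_image('scene');t=get_image('top')
cv2.imwrite('pics/e.png',np.hstack([cv2.resize(s['frame'][120:240,240:320,::-1],(400,600),interpolation=cv2.INTER_CUBIC),cv2.resize(t['frame'][140:230,160:220,::-1],(400,600),interpolation=cv2.INTER_CUBIC)]))
for n in ('tube_mouth','dowel3'):
  for p in (s,t):
    for r in place_of(n,p)[:2]: print(n,round(r['score'],2),np.round(r['point'],1))
go(.5,.05,.09)
"
```

```text
tube_mouth 0.78 [287.7 182. ]
tube_mouth 0.53 [292.8 248.9]
tube_mouth 0.56 [220.3 189.7]
tube_mouth 0.54 [353.  163.4]
dowel3 0.47 [199.2 184.2]
delta [-87.2   0.5   2. ] turn 0 yaw 82.1 pos [0.512 0.136 0.092]
```

View pics/e.png

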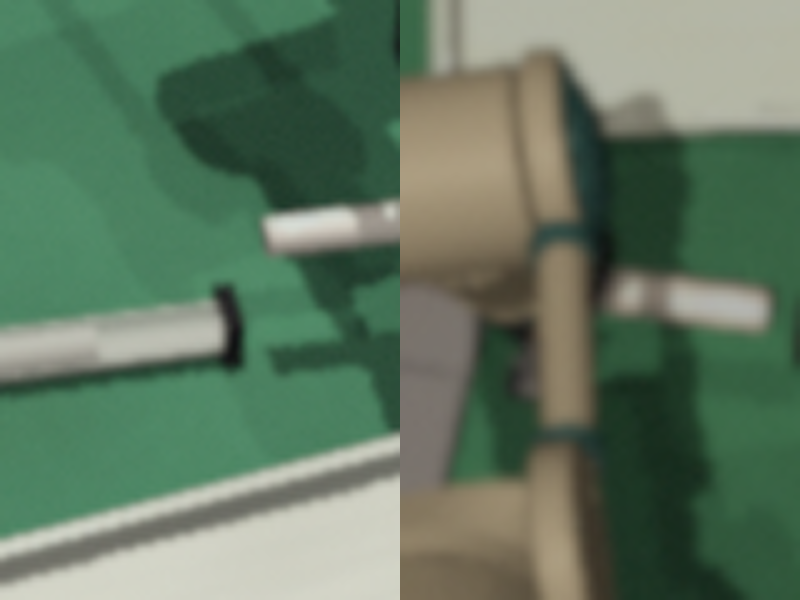

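```bash
python3 -c "
from h import *
s=get_image('scene');t=get_image('top')
for z in (.083,):
  for p,uv in ((s,(293,166.6)),(t,(215.8,186))):
    X=at(p,uv,z); print(X.round(4), (np.array([.512,.136])-X[:2])@np.array([.142,.99])+.0145)
print(tri([s,t],[(293,166.6),(215.8,186)]).round(4))
for p,nm in((s,'s'),(t,'t')):
  for n in ('tray','row1'):
    print(nm,n,[(np.round(at(p,r['point'],.004 if n=='row1' else 0),3)[:2].tolist(),round(r['score'],2)) for r in place_of(n,p)[:6]])
g=s['frame'][130:200,320:450,::-1]
cv2.imwrite('pics/tray.png',cv2.resize(g,(780,420),interpolation=cv2.INTER_CUBIC))
"
```

```text
[0.4931 0.0453 0.083 ] 0.10694166465128052
[0.5024 0.0368 0.083 ] 0.11410551711498401
[0.5019 0.0384 0.094 ]
s tray [([0.489, 0.336], 0.86)]
s row1 [([0.472, 0.304], 0.98), ([0.489, 0.364], 0.95), ([0.437, 0.265], 0.75), ([0.518, 0.411], 0.6)]
t tray [([0.501, 0.32], 0.7)]
t row1 [([0.504, 0.366], 0.92), ([0.456, 0.238], 0.78), ([0.47, 0.31], 0.64), ([0.503, 0.421], 0.57)]
```

View pics/tray.png

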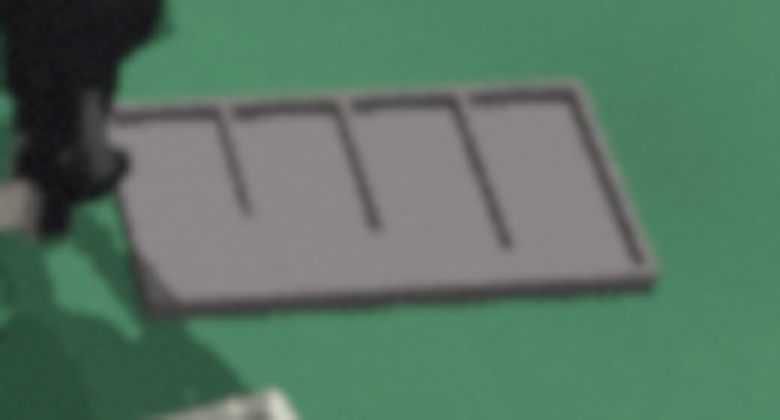

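The dowel's visible tail is at left-crop (265,233), and the length comes out at about 110 mm, so it's dowel4. The tray crop shows the rows sharing the back wall, with the longest on the far (+y) side. I'll fit the tray outline from the clean first pictures.

```bash
cat > tray.py <<'E'
from h import *
from scipy.optimize import minimize
P=[get_image('scene'),get_image('top')]
I=[cv2.imread('pics/s0.png'),cv2.imread('pics/t0.png')]
B=[(330,135,105,55),(92,160,88,65)]
masks=[]
for im,(x,y,w,h) in zip(I,B):
    c=im.astype(int); m=((c[...,1]-c[...,2])<12)&((c[...,1]-c[...,0])<12); k=np.zeros(m.shape,np.uint8); k[y:y+h,x:x+w]=m[y:y+h,x:x+w]
    n,l,st,_=cv2.connectedComponentsWithStats(k); j=1+np.argmax(st[1:,4]); masks.append((l==j).astype(np.uint8))
def pose(v,q):
    c,s=np.cos(v[2]),np.sin(v[2]); return np.array([v[0]+c*q[0]-s*q[1],v[1]+s*q[0]+c*q[1],q[2]])
def cost(v,ms=None):
    e=0
    for p,m in zip(P,masks):
        if ms is not None and m is not masks[ms]: continue
        pts=np.array([proj(p,pose(v,(a*.067,b*.1245,z))) for a in(-1,1) for b in(-1,1) for z in(0,.014)],np.float32)
        h=cv2.convexHull(pts); k=np.zeros(m.shape,np.uint8); cv2.fillConvexPoly(k,(h*16).round().astype(np.int32),1,shift=4)
        e+=(k!=m).sum()
    return e
for ms in (0,1,None):
    best=min((minimize(cost,v0,args=(ms,),method='Nelder-Mead',options=dict(initial_simplex=np.array(v0)+np.vstack([np.zeros(3),np.diag([.02,.02,.15])]),xatol=1e-5)) for v0 in ([.495,.33,-.25],[.49,.33,-.15],[.5,.325,-.2])),key=lambda r:r.fun)
    print(ms,best.x.round(4),best.fun,[m.sum() for m in masks])
for k in range(4): print('row',k+1,pose(best.x,(-.024+.008*k,(k-1.5)*.061,0))[:2].round(4))
E
python3 tray.py
```

```text
0 [ 0.4897  0.3335 -0.2485] 254.0 [np.uint64(2896), np.uint64(2550)]
1 [ 0.4929  0.3314 -0.2549] 207.0 [np.uint64(2896), np.uint64(2550)]
None [ 0.492   0.3334 -0.2318] 479.0 [np.uint64(2896), np.uint64(2550)]
row 1 [0.4476 0.2498]
row 2 [0.4694 0.3074]
row 3 [0.4912 0.3649]
row 4 [0.513  0.4224]
```

```bash
cat >> h.py <<'E'
ROW={1:(.4456,.2503),2:(.4685,.3074),3:(.4913,.3645),4:(.5141,.4217)}
def place(k,e,z=.09):
    L={1:62,2:78,3:94,4:110}[k]; d=(L/2-e)/1000
    go(ROW[k][0]-.969*d,ROW[k][1]+.247*d,z,165.7)
E
python3 -c "
from h import *
place(4,14.5)"
```

```text
delta [286.9 -78.3   3.1] turn -83.6 yaw 82.1 pos [0.513 0.137 0.093]
```

Call:
apply_moves --deltas '[15,287,-78,0,-83.6,15,287,-78,0,-83.6,15,287,-78,0,-83.6,15,287,-78,0,-83.6,15,287,-78,0,-83.6,15,287,-78,0,-83.6,15,287,-78,0,-83.6,15,287,-78,0,-83.6,15,287,-78,0,-83.6,15,287,-78,0,-83.6,15,287,-78,0,-83.6,15,287,-78,0,-83.6]'

```text
clock: 17.17
position: [0.475, 0.432, 0.093]
ee_rot: [-0.0, 0.122, 0.993, -0.0]
contact_force: [0.5, 0.2, -0.6]
width: 0.0193
gripper_force: 49.7
```

Call:
apply_moves --deltas '[15,0,0,0,0,15,0,0,0,0]'

```text
clock: 17.33
position: [0.4751, 0.4318, 0.0932]
ee_rot: [-0.0, 0.126, 0.992, -0.0]
contact_force: [-0.9, -0.0, -0.4]
width: 0.0189
gripper_force: 49.7
```

```bash
python3 -c "
from h import *
print(get_state()['width'])
s=get_image('scene');t=get_image('top')
cv2.imwrite('pics/f.png',cv2.resize(s['frame'][120:195,330:430,::-1],(800,600),interpolation=cv2.INTER_CUBIC))
place(4,14.5,.03)"
```

```text
0.018920427127459928
delta [ 0.3 -0.1 63.3] turn -0.1 yaw 165.6 pos [0.475 0.432 0.093]
```

View pics/f.png

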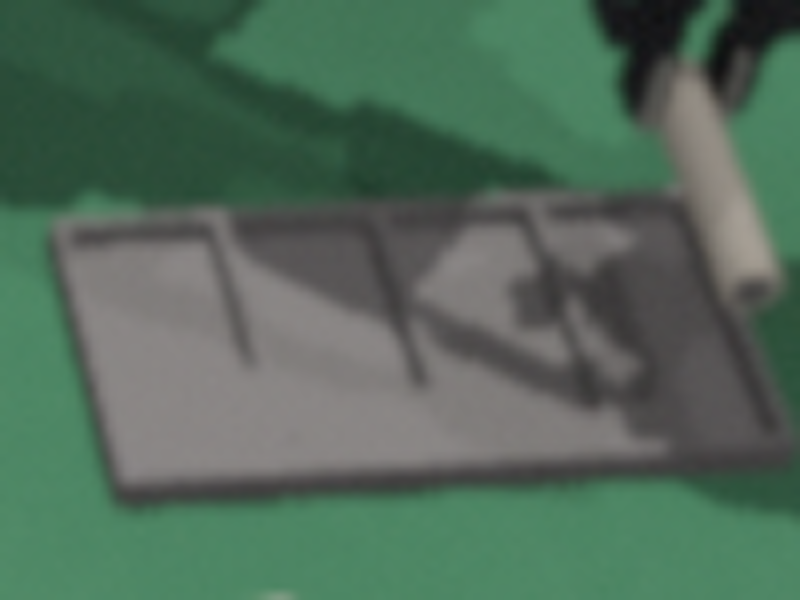

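The dowel hangs level above row 4, aligned with it: tail at (750,290), fingers at (690,80). Laying it down.

Call:
apply_moves --deltas '[15,0,0,30,0,15,0,0,55,0,15,0,0,63,0,15,0,0,63,0,15,0,0,63,0,35,0,0,63,0,35,0,0,63,0,35,0,0,63,0,35,0,0,40,0,35,0,0,0,0,35,0,0,-30,0,35,0,0,-30,0]'

```text
clock: 18.43
position: [0.479, 0.4347, 0.1315]
ee_rot: [0.005, 0.125, 0.992, 0.005]
contact_force: [0.9, 0.1, 0.2]
width: 0.0349
gripper_force: 0.0
```

```bash
cat > chk.py <<'E'
from h import *
import sys
s=get_image('scene');t=get_image('top')
cv2.imwrite('pics/'+sys.argv[1],np.hstack([cv2.resize(s['frame'][130:195,335:435,::-1],(400,260),interpolation=cv2.INTER_CUBIC),cv2.resize(t['frame'][160:225,90:190,::-1],(400,260),interpolation=cv2.INTER_CUBIC)]))
for p in (s,t):
    for r in place_of('dowel4',p)[:4]:
        X=at(p,r['point'],.0145); print(round(r['score'],2),X.round(3))
E
python3 chk.py g.png; python3 -c "
from h import *
go(.455,-.273,.12,81.8)"
```

```text
0.79 [0.515 0.423 0.014]
0.62 [0.517 0.419 0.014]
delta [-155.3 -687.3    3.4] turn 83.9 yaw 165.7 pos [0.475 0.431 0.123]
```

View pics/g.png

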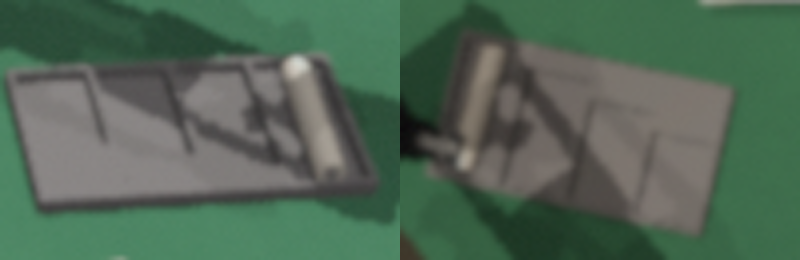

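Dowel4 lies in row 4, centred at about (0.515, 0.421). Back to the tube.

Call:
apply_moves --deltas '[85,-78,-344,0,42,85,-78,-344,0,42,85,-78,-344,0,42,85,-78,-344,0,42,85,-78,-344,0,42,85,-78,-344,0,42,85,-78,-344,0,42,85,-78,-344,0,42,85,-78,-344,0,42]'

```text
clock: 19.38
position: [0.4637, 0.0753, 0.1219]
ee_rot: [-0.001, 0.473, 0.881, -0.002]
contact_force: [0.4, 0.4, -0.3]
width: 0.0851
gripper_force: 0.0
```

```bash
cat > tube.py <<'E'
from h import *
s=get_image('scene');t=get_image('top')
for n in ('tube_mouth','tube_foot','tube'):
  for p in (s,t):
    for r in place_of(n,p)[:2]: print(n,round(r['score'],2),np.round(at(p,r['point'],.017),3))
go(.455,-.273,.12,81.8)
E
python3 tube.py
```

```text
tube_mouth 0.91 [0.502 0.027 0.017]
tube_mouth 0.64 [0.5   0.027 0.017]
tube_foot 0.94 [ 0.447 -0.365  0.017]
tube_foot 0.54 [0.443 0.255 0.017]
tube_foot 0.79 [ 0.444 -0.355  0.017]
tube_foot 0.46 [ 0.477 -0.541  0.017]
tube 0.7 [ 0.457 -0.167  0.017]
tube 0.9 [ 0.481 -0.168  0.017]
tube 0.7 [0.492 0.035 0.017]
delta [-287.9 -205.2    2.8] turn 42.0 yaw 123.8 pos [0.466 0.08  0.123]
```

Call:
apply_moves --deltas '[85,-288,-205,0,42,85,-288,-205,0,42,85,-288,-205,0,42,85,-288,-205,0,42,85,-288,-205,0,42,85,-288,-205,0,42,85,-288,-205,0,42,85,-288,-205,0,42,85,-288,-205,0,42,85,-288,-205,0,42,85,-288,-205,0,42]'

```text
clock: 20.7
position: [0.4551, -0.2742, 0.1228]
ee_rot: [-0.001, 0.757, 0.654, 0.0]
contact_force: [0.7, 1.2, 0.8]
width: 0.0849
gripper_force: 0.0
```

```bash
python3 -c "
from h import *
go(.456,-.273,.0215,81.8)"
```

```text
delta [  1.2   0.8 101.3] turn -0.2 yaw 81.6 pos [ 0.455 -0.274  0.123]
```

Call:
apply_moves --deltas '[70,1,0,41,0,70,1,0,80,0,70,1,0,101,0,70,1,0,101,0,25,1,0,101,0,25,1,0,101,0,25,1,0,101,0,25,1,0,101,0,25,1,0,101,0,25,1,0,101,0,25,1,0,101,0]' --squeeze 25

```text
clock: 21.62
position: [0.4563, -0.2736, 0.0242]
ee_rot: [0.002, 0.757, 0.654, 0.001]
contact_force: [0.5, 2.2, 6.5]
width: 0.0283
gripper_force: 25.8
```

Call:
apply_moves --deltas '[25,0,0,-12,0,25,1,0,-25,0,25,3,0,-40,0,25,4.5,0,-53,0,25,7,0,-66,0,25,10.5,0,-79,0,25,13,0,-88,0,25,16,0,-97,0,25,19.5,0,-107,0,25,19.5,0,-107,0,25,19.5,0,-107,0]'

```text
clock: 22.53
position: [0.4581, -0.254, 0.1298]
ee_rot: [0.001, 0.757, 0.654, 0.0]
contact_force: [0.2, -0.6, -1.5]
width: 0.0281
gripper_force: 24.9
```

```bash
python3 -c "
from h import *
look()"
```

```text
R-G: [1, 0, 0, 'g', 'k', 'k', 'g', 'g', 'g', 'g', 'g', 'g', 'g', 'g', 'g', 'g', 'g', 'g', 'g', 'g', 'g']
R-G: [5, 5, 5, 'g', 'k', 'k', 'g', 'g', 'g', 'g', 'g', 'g', 'g', 'g', 'g', 'g', 'g', 'g', 'g', 'g', 'g']
```

Call:
apply_moves --deltas '[25,0,0,0,0,25,1,0,-4,0,25,3,0,-8,0,25,4.5,0,-11,0,25,6,0,-14,0,25,6,0,-14,0,25,6,0,-14,0,25,6,0,-14,0,25,6,0,-14,0]' --squeeze 40

```text
clock: 23.38
position: [0.4584, -0.2479, 0.1431]
ee_rot: [-0.0, 0.757, 0.654, -0.0]
contact_force: [0.7, 0.3, -2.7]
width: 0.0277
gripper_force: 44.4
```

```bash
python3 -c "
from h import *
look()"
```

```text
R-G: ['g', 'g', -1, 'g', 'k', 'k', 'g', 'g', 'g', 'g', 'g', 'g', 'g', 'g', 'g', 'g', 'g', 'g', 'g', 'g', 'g']
R-G: [3, 4, 5, 4, 4, 'k', 'k', 'g', 'g', 'g', 'g', 'g', 'g', 'g', 'g', 'g', 'g', 'g', 'g', 'g', 'g']
```

Call:
apply_moves --deltas '[25,-3,0,5,0,25,-6,0,11,0,28.2,-6,0,11,0,28.2,-6,0,11,0,25,-6,0,11,0,25,-6,0,11,0]' --squeeze 22

```text
clock: 23.98
position: [0.4577, -0.2539, 0.1323]
ee_rot: [-0.0, 0.757, 0.654, 0.0]
contact_force: [-0.3, -0.1, -2.1]
width: 0.0282
gripper_force: 23.1
```

```bash
python3 -c "
from h import *
look()"
```

```text
R-G: [1, 1, -1, 'k', 'k', 'g', 'g', 'g', 'g', 'g', 'g', 'g', 'g', 'g', 'g', 'g', 'g', 'g', 'g', 'g', 'g']
R-G: [5, 5, 5, 'g', 'k', 'k', 'g', 'g', 'g', 'g', 'g', 'g', 'g', 'g', 'g', 'g', 'g', 'g', 'g', 'g', 'g']
```

Call:
apply_moves --deltas '[25,1,0,-3,0,25,2.5,0,-6,0,25,4,0,-9,0,25,5,0,-12,0,25,6,0,-14,0,25,6,0,-14,0,25,6,0,-14,0,25,6,0,-14,0]'

```text
clock: 24.75
position: [0.4587, -0.2481, 0.1464]
ee_rot: [0.0, 0.757, 0.654, 0.0]
contact_force: [0.4, -0.3, -0.5]
width: 0.0279
gripper_force: 23.1
```

```bash
python3 -c "
from h import *
look()"
```

```text
R-G: [0, 1, -1, 'k', 'k', 'k', 'g', 'g', 'g', 'g', 'g', 'g', 'g', 'g', 'g', 'g', 'g', 'g', 'g', 'g', 'g']
R-G: [5, 5, 4, 'g', 'k', 'k', 'g', 'g', 'g', 'g', 'g', 'g', 'g', 'g', 'g', 'g', 'g', 'g', 'g', 'g', 'g']
```

Call:
apply_moves --deltas '[25,1,0,-3,0,25,2.5,0,-6,0,25,2.5,0,-6,0,25,2.5,0,-6,0,25,2.5,0,-6,0,25,2.5,0,-6,0]'

```text
clock: 25.35
position: [0.4589, -0.2453, 0.1522]
ee_rot: [-0.0, 0.757, 0.654, 0.0]
contact_force: [1.1, 1.1, -1.6]
width: 0.0282
gripper_force: 23.1
```

```bash
python3 -c "
from h import *
s,t=look()
cv2.imwrite('pics/h.png',np.hstack([cv2.resize(s['frame'][140:210,130:310,::-1],(800,311),interpolation=cv2.INTER_CUBIC)]))
"
```

```text
R-G: [1, 2, 1, 'k', 'k', 'g', 5, 2, -19, 'g', 'g', 'g', 'g', 'g', 'g', 'g', 'g', 'g', 'g', 'g', 'g']
R-G: [6, 6, 5, 'g', 'k', 3, 2, 0, -11, 'g', 'g', 'g', 'g', 'g', 'g', 'g', 'g', 'g', 'g', 'g', 'g']
```

View pics/h.png

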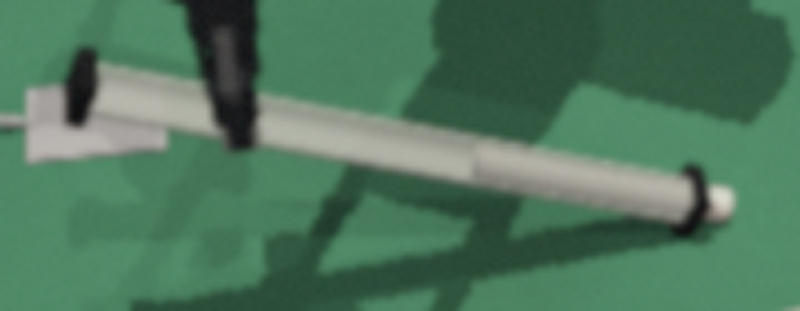

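Both remaining dowels have slid to the mouth: about 170 mm of dowel from (472,160) to the tip at (733,203), which matches 78 + 94. Firm grip and raise again.

Call:
apply_moves --deltas '[25,0,0,0,0,25,0,0,0,0,25,0,0,0,0,25,0,0,-2,0,25,0,0,-4,0,25,0,0,-6,0,25,0,0,-6,0,25,0,0,-6,0,25,0,0,-6,0]' --squeeze 100

```text
clock: 26.2
position: [0.4589, -0.2456, 0.1583]
ee_rot: [0.0, 0.757, 0.654, -0.0]
contact_force: [-0.3, -0.1, -1.7]
width: 0.0269
gripper_force: 82.6
```

```bash
python3 -c "
from h import *
look()"
```

```text
R-G: [1, 1, 'g', 'k', 'k', 5, 6, 4, -7, 'g', 'g', 'g', 'g', 'g', 'g', 'g', 'g', 'g', 'g', 'g', 'g']
R-G: [6, 5, 6, 'g', 'k', 3, 4, 3, -6, 'g', 'g', 'g', 'g', 'g', 'g', 'g', 'g', 'g', 'g', 'g', 'g']
```

Exposure is about 18 mm; a little more.

Call:
apply_moves --deltas '[25,0,0,-2,0,25,0,0,-3,0,25,0,0,-3,0,25,0,0,-3,0]'

```text
clock: 26.63
position: [0.459, -0.2455, 0.1614]
ee_rot: [0.0, 0.757, 0.654, 0.0]
contact_force: [0.4, 0.1, -2.5]
width: 0.0268
gripper_force: 82.6
```

```bash
python3 -c "
from h import *
look()"
```

```text
R-G: [0, 0, 'k', 'k', 'k', 5, 7, 6, 5, -2, -39, 'g', 'g', 'g', 'g', 'g', 'g', 'g', 'g', 'g', 'g']
R-G: [6, 6, 5, 'g', 'k', 3, 4, 4, 2, -5, 'g', 'g', 'g', 'g', 'g', 'g', 'g', 'g', 'g', 'g', 'g']
```

Call:
apply_moves --deltas '[25,0,0,0,0,25,-2.5,0,7,0,25,-5.5,0,15,0,25,-8.5,0,24,0,25,-11.5,0,33,0,25,-14,0,41,0,25,-16.5,0,49,0,25,-18.5,0,57,0,25,-20.5,0,65,0]' --squeeze 20

```text
clock: 27.48
position: [0.4559, -0.2661, 0.0954]
ee_rot: [-0.0, 0.757, 0.654, 0.0]
contact_force: [-0.5, -1.1, 1.4]
width: 0.0267
gripper_force: 82.5
```

Call:
apply_moves --deltas '[25,-2,0,8,0,25,-3,0,16,0,25,-4.2,0,24,0,25,-5.2,0,32,0,25,-6,0,40,0,25,-6.5,0,48,0,25,-7,0,56,0,25,-7,0,64,0,25,-7,0,73,0,25,-7,0,73,0,25,-7,0,73,0]'

```text
clock: 28.4
position: [0.4554, -0.2729, 0.0236]
ee_rot: [0.001, 0.756, 0.654, 0.0]
contact_force: [-1.4, 0.1, 6.5]
width: 0.0264
gripper_force: 87.3
```

Call:
apply_moves --deltas '[60,0,0,0,0,60,0,0,0,0,60,0,0,0,0,60,0,0,-35,0,60,0,0,-70,0,60,0,0,-70,0]'

```text
clock: 28.9
position: [0.4583, -0.2751, 0.0984]
ee_rot: [0.005, 0.756, 0.654, 0.001]
contact_force: [0.4, -0.7, 0.3]
width: 0.0602
gripper_force: 0.0
```

```bash
cat > tip.py <<'E'
from h import *
import sys
def fine(p,m,u):
    # collar-end and tip position along axis (m), R-G>-20 & bright => dowel
    f=np.arange(-.02,.08,.001); P=[prof(p,m+a*u,m+a*u+1e-9,1)[0] for a in f]
    k=[a for a,c in zip(f,P) if max(c)<95 and a<.03]; w=[a for a,c in zip(f,P) if c[0]>105 and c[0]-c[1]>-20 and k and a>k[0]]
    return (round(k[0],3),round(k[-1],3)) if k else None,(round(w[0],3),round(w[-1],3)) if w else None
s,t=look()
E_={}
for n in ('tube_mouth','tube_foot'):
  for p in (s,t):
    for r in place_of(n,p)[:1]: print(n,round(r['score'],2),np.round(at(p,r['point'],.017),3))
m=np.array([.498,.030,.016]);u=np.array([.142,.99,0])
for p in (s,t): print('dark,dowel ranges from y=.030:',fine(p,m,u))
go(.500,.048,.09,81.8)
E
python3 tip.py
```

```text
R-G: [1, 1, 2, 'g', 'k', 'g', 3, 5, 4, 2, -9, 'g', 'g', 'g', 'g', 'g', 'g', 'g', 'g', 'g', 'g']
R-G: [2, 3, 3, 'g', 'g', 0, 0, -1, -1, -2, -12, 'g', 'g', 'g', 'g', 'g', 'g', 'g', 'g', 'g', 'g']
tube_mouth 0.64 [0.499 0.031 0.017]
tube_mouth 0.63 [0.488 0.039 0.017]
tube_foot 0.87 [ 0.445 -0.367  0.017]
tube_foot 0.81 [ 0.433 -0.356  0.017]
dark,dowel ranges from y=.030: ((np.float64(-0.003), np.float64(0.004)), (np.float64(0.006), np.float64(0.032)))
dark,dowel ranges from y=.030: ((np.float64(-0.004), np.float64(0.002)), (np.float64(0.004), np.float64(0.032)))
delta [323.2  -0.8   2.4] turn -0.1 yaw 81.7 pos [ 0.454 -0.272  0.092]
```

Call:
apply_moves --deltas '[45,323,-1,2,0,45,323,-1,2,0,45,323,-1,2,0,45,323,-1,2,0,45,323,-1,2,0,45,323,-1,2,0,45,323,-1,2,0,45,323,-1,2,0,45,323,-1,2,0,45,323,-1,2,0]'

```text
clock: 30.03
position: [0.5, 0.0486, 0.0901]
ee_rot: [-0.001, 0.755, 0.655, -0.001]
contact_force: [-0.6, -0.2, -0.0]
width: 0.0449
gripper_force: 0.0
```

```bash
python3 -c "
from h import *
go(.500,.049,.023,81.8)
"
```

```text
delta [ 0.4  0.1 67.1] turn 0.1 yaw 81.9 pos [0.5   0.049 0.09 ]
```

Call:
apply_moves --deltas '[45,0,0,35,0,45,0,0,67,0,45,0,0,67,0,15,0,0,67,0,15,0,0,67,0,15,0,0,67,0,15,0,0,67,0,15,0,0,67,0,15,0,0,67,0,15,0,0,67,0]' --squeeze 50

```text
clock: 30.87
position: [0.5012, 0.047, 0.025]
ee_rot: [0.001, 0.757, 0.654, 0.001]
contact_force: [0.5, 0.8, 3.2]
width: 0.0188
gripper_force: 50.1
```

Call:
apply_moves --deltas '[15,8,0,0,0,15,18,0,0,0,15,30,0,0,0,15,44,0,0,0,15,58,0,0,0,15,72,0,0,0,15,85,0,0,0,15,90,0,0,0,15,90,0,0,0,15,90,0,-30,0,15,90,0,-70,0,15,90,0,-70,0]'

```text
clock: 31.87
position: [0.518, 0.1366, 0.1]
ee_rot: [0.003, 0.757, 0.654, 0.005]
contact_force: [2.2, -0.4, 0.8]
width: 0.0186
gripper_force: 50.0
```

```bash
cat > tail.py <<'E'
from h import *
s=get_image('scene');t=get_image('top');st=get_state();P=np.array(st['position']);M=Q(st['ee_rot']).as_matrix();u=M[:,0]
print('pos',P.round(4),'w',st['width'])
f=np.arange(0,.15,.0025)
for p in (s,t):
    C=[prof(p,P-[0,0,.008]-a*u,P-[0,0,.008]-a*u+1e-9,1)[0] for a in f]
    print([c[0]-c[1] if c[0]>105 else ('k' if max(c)<70 else 'g') for c in C])
print('s tray seg');
E
python3 tail.py
```

```text
pos [0.5149 0.136  0.0959] w 0.019193382870721375
['k', 'g', 'g', 4, 5, 5, 5, 6, 5, 7, 7, 7, 6, 7, 6, 6, 6, 7, 7, 7, 6, 6, 6, 6, 5, 0, 'g', 'k', 'k', 'k', 'k', 'k', 'k', 'k', 'k', 'g', 'g', 'g', 'g', 'g', 'g', 'g', 'g', 'g', 'g', 'g', 'g', 'g', 'g', 'g', 'g', 'g', 'g', 'g', 'g', 'g', 'g', 'g', 'g', 'g']
[12, 11, 'g', 'k', 'k', 'k', 'g', 'g', 7, 7, 6, 5, 4, 6, 8, 9, 9, 7, 5, 3, 0, 1, 1, -1, 0, -3, 'g', 'g', 'g', 'g', 'g', 'g', 'g', 'g', 'g', 'g', 'g', 'g', 'g', 'g', 'g', 'g', 'g', 'g', 'g', 'k', 'k', 'g', 2, 2, 2, 2, 2, 2, 1, 2, 2, 2, 2, 2]
s tray seg
```

Tail 63 mm behind the TCP plus 15 mm ahead gives 78 mm: dowel2, for row 2.

```bash
python3 -c "
from h import *
place(2,15)"
```

```text
delta [165.4 -94.7   5.7] turn -84.0 yaw 81.7 pos [0.515 0.136 0.096]
```

Call:
apply_moves --deltas '[15,165,-95,0,-84,15,165,-95,0,-84,15,165,-95,0,-84,15,165,-95,0,-84,15,165,-95,0,-84,15,165,-95,0,-84,15,165,-95,0,-84,15,165,-95,0,-84,15,165,-95,0,-84,15,165,-95,0,-84,15,165,-95,0,-84,15,165,-95,0,-84]'

```text
clock: 32.97
position: [0.4425, 0.3122, 0.0926]
ee_rot: [-0.001, 0.122, 0.993, -0.001]
contact_force: [-0.3, -0.4, -0.0]
width: 0.0188
gripper_force: 50.0
```

Call:
apply_moves --deltas '[15,0,0,0,0,15,0,0,0,0]'

```text
clock: 33.13
position: [0.4429, 0.3124, 0.0931]
ee_rot: [-0.001, 0.126, 0.992, -0.001]
contact_force: [0.1, 0.1, -0.7]
width: 0.0188
gripper_force: 50.0
```

```bash
python3 -c "
from h import *
place(2,15,.03)
print(get_state()['width'])"; python3 tail.py
```

```text
delta [-2.2  1.6 63.1] turn -0.2 yaw 165.5 pos [0.443 0.312 0.093]
0.018824702528530128
pos [0.4432 0.3127 0.0936] w 0.01912827571317831
[6, 6, 6, 6, 6, 6, 7, 6, 6, 6, 6, 6, 7, 7, 7, 7, 6, 6, 6, 6, 6, 5, 6, 5, 4, 4, 4, 'g', 'g', 'g', 'g', 'g', 'g', 'g', 'g', 'g', 'g', 'g', 'g', 'g', 'g', 'g', 'g', 'g', 'g', 'g', 'g', 'g', 'g', 'g', 'g', 'g', 'g', 'g', 'g', 'g', 'g', 'g', 'g', 'g']
['k', 'k', 'k', 'k', 'k', 'k', 'k', 'g', 'g', 8, 9, 10, 10, 9, 9, 9, 9, 9, 9, 9, 9, 9, 9, 9, 9, 8, 'g', 'g', 'g', 'g', 'g', 'g', 'g', 'g', 'g', 'g', 'g', 'g', 'g', 'g', 'g', 'g', 'g', 'g', 'g', 'g', 'g', 'g', 'g', 'g', 'g', 'g', 'g', 'g', 'g', 'g', 'g', 'g', 'g', 'g']
s tray seg
```

Call:
apply_moves --deltas '[15,-2,1.5,30,0,15,-2,1.5,55,0,15,-2,1.5,63,0,15,-2,1.5,63,0,15,-2,1.5,63,0,35,-2,1.5,63,0,35,-2,1.5,63,0,35,-2,1.5,63,0,35,-2,1.5,40,0,35,0,0,0,0,35,0,0,-30,0,35,0,0,-30,0]'

```text
clock: 34.23
position: [0.4476, 0.3153, 0.1313]
ee_rot: [0.006, 0.125, 0.992, 0.004]
contact_force: [0.6, 1.1, 0.3]
width: 0.0354
gripper_force: 0.0
```

```bash
python3 chk.py i.png; python3 tube.py
```

```text
0.73 [0.472 0.305 0.014]
0.63 [0.521 0.41  0.014]
0.52 [0.516 0.423 0.014]
0.45 [0.468 0.299 0.014]
tube_mouth 0.79 [0.496 0.026 0.017]
tube_mouth 0.79 [0.499 0.03  0.017]
tube_foot 0.71 [ 0.438 -0.361  0.017]
tube_foot 0.61 [ 0.692 -0.381  0.017]
tube_foot 0.85 [ 0.433 -0.349  0.017]
tube 0.74 [ 0.472 -0.164  0.017]
tube 0.26 [0.524 0.405 0.017]
tube 0.59 [ 0.475 -0.167  0.017]
delta [-156.2 -565.     4. ] turn 83.9 yaw 165.7 pos [0.443 0.313 0.124]
```

Dowel2 is in row 2. Returning for the last one.

Call:
apply_moves --deltas '[85,-78,-282,0,42,85,-78,-282,0,42,85,-78,-282,0,42,85,-78,-282,0,42,85,-78,-282,0,42,85,-78,-282,0,42,85,-78,-282,0,42,85,-78,-282,0,42]'

```text
clock: 35.5
position: [0.4501, 0.0141, 0.1244]
ee_rot: [0.001, 0.475, 0.88, -0.001]
contact_force: [-0.3, 0.9, -0.1]
width: 0.0848
gripper_force: 0.0
```

```bash
python3 tube.py
```

```text
tube_mouth 0.94 [0.498 0.035 0.017]
tube_foot 0.75 [ 0.451 -0.361  0.017]
tube_foot 0.75 [0.529 0.401 0.017]
tube_foot 0.78 [ 0.43  -0.348  0.017]
tube 0.68 [ 0.472 -0.158  0.017]
tube 0.82 [ 0.477 -0.168  0.017]
delta [-248.3 -159.5    4.1] turn 42.0 yaw 123.8 pos [0.449 0.022 0.124]
```

Call:
apply_moves --deltas '[85,-248,-159,0,42,85,-248,-159,0,42,85,-248,-159,0,42,85,-248,-159,0,42,85,-248,-159,0,42,85,-248,-159,0,42,85,-248,-159,0,42,85,-248,-159,0,42,85,-248,-159,0,42,85,-248,-159,0,42]'

```text
clock: 36.73
position: [0.4546, -0.2727, 0.1238]
ee_rot: [-0.001, 0.756, 0.654, 0.0]
contact_force: [-0.4, -0.3, -0.1]
width: 0.085
gripper_force: 0.0
```

```bash
python3 -c "
from h import *
go(.455,-.273,.0215,81.8)"
```

```text
delta [ -0.4   0.6 102.3] turn -0.1 yaw 81.7 pos [ 0.455 -0.273  0.124]
```

Call:
apply_moves --deltas '[70,0,0,41,0,70,0,0,80,0,70,0,0,102,0,70,0,0,102,0,25,0,0,102,0,25,0,0,102,0,25,0,0,102,0,25,0,0,102,0,25,0,0,102,0,25,0,0,102,0,25,0,0,102,0]' --squeeze 20

```text
clock: 37.65
position: [0.456, -0.2744, 0.0243]
ee_rot: [0.002, 0.757, 0.654, 0.001]
contact_force: [0.6, 2.8, 6.8]
width: 0.0284
gripper_force: 22.0
```

Call:
apply_moves --deltas '[25,0,0,-12,0,25,1,0,-25,0,25,3,0,-40,0,25,4.5,0,-53,0,25,7,0,-66,0,25,10.5,0,-79,0,25,13,0,-88,0,25,16,0,-97,0,25,19.5,0,-107,0,25,23,0,-115,0,25,23,0,-115,0]'

```text
clock: 38.57
position: [0.4588, -0.251, 0.139]
ee_rot: [0.001, 0.756, 0.654, 0.0]
contact_force: [0.2, 0.3, -2.1]
width: 0.0281
gripper_force: 20.7
```

Call:
apply_moves --deltas '[25,1,0,-3,0,25,2,0,-5,0,25,3,0,-8,0,25,4,0,-10,0,25,4,0,-10,0,25,4,0,-10,0,25,4,0,-10,0,25,4,0,-10,0]'

```text
clock: 39.23
position: [0.4585, -0.2473, 0.1471]
ee_rot: [-0.0, 0.757, 0.654, -0.0]
contact_force: [0.9, -0.2, -1.6]
width: 0.0284
gripper_force: 20.7
```

```bash
python3 -c "
from h import *
look()"
```

```text
R-G: [0, 1, 0, -1, 'k', 'k', 'k', 'g', 'g', 'g', 'g', 'g', 'g', 'g', 'g', 'g', 'g', 'g', 'g', 'g', 'g']
R-G: [6, 6, 6, 4, 'g', 'k', 'k', 'g', 'g', 'g', 'g', 'g', 'g', 'g', 'g', 'g', 'g', 'g', 'g', 'g', 'g']
```

Call:
apply_moves --deltas '[25,1,0,-2,0,25,1.5,0,-4,0,25,2,0,-6,0,25,2,0,-6,0,25,2,0,-6,0,25,2,0,-6,0,25,2,0,-6,0]'

```text
clock: 39.92
position: [0.4588, -0.2453, 0.1533]
ee_rot: [0.0, 0.757, 0.654, 0.0]
contact_force: [0.6, -0.1, -1.6]
width: 0.028
gripper_force: 20.7
```

```bash
python3 -c "
from h import *
look()"
```

```text
R-G: [1, 1, 2, 1, 'k', 'k', 4, 2, -24, 'g', 'g', 'g', 'g', 'g', 'g', 'g', 'g', 'g', 'g', 'g', 'g']
R-G: [6, 6, 6, 5, 'g', 'k', 3, 1, -17, 'g', 'g', 'g', 'g', 'g', 'g', 'g', 'g', 'g', 'g', 'g', 'g']
```

Out again; firm grip and raise 9 in two steps.

Call:
apply_moves --deltas '[25,0,0,0,0,25,0,0,0,0,25,0,0,0,0,25,0,0,-2,0,25,0,0,-4,0,25,0,0,-6,0,25,0,0,-6,0,25,0,0,-6,0,25,0,0,-6,0]' --squeeze 100

```text
clock: 40.77
position: [0.4589, -0.2453, 0.1594]
ee_rot: [0.0, 0.757, 0.654, 0.0]
contact_force: [0.2, 0.5, -0.5]
width: 0.0269
gripper_force: 82.7
```

```bash
python3 -c "
from h import *
look()"
```

```text
R-G: ['g', 0, 0, 'g', 'k', 'k', 5, 6, 6, 4, -8, 'g', 'g', 'g', 'g', 'g', 'g', 'g', 'g', 'g', 'g']
R-G: [6, 6, 7, 5, 'g', 'k', 3, 3, 2, 1, -8, 'g', 'g', 'g', 'g', 'g', 'g', 'g', 'g', 'g', 'g']
```

Call:
apply_moves --deltas '[25,0,0,0,0,25,-2.5,0,7,0,25,-5.5,0,15,0,25,-8.5,0,24,0,25,-11.5,0,33,0,25,-14,0,41,0,25,-16.5,0,49,0,25,-18.5,0,57,0,25,-20.5,0,65,0]' --squeeze 20

```text
clock: 41.62
position: [0.4558, -0.2659, 0.0934]
ee_rot: [-0.0, 0.757, 0.654, 0.0]
contact_force: [0.5, -1.7, 0.8]
width: 0.0264
gripper_force: 82.6
```

Call:
apply_moves --deltas '[25,-2,0,8,0,25,-3,0,16,0,25,-4.2,0,24,0,25,-5.2,0,32,0,25,-6,0,40,0,25,-6.5,0,48,0,25,-7,0,56,0,25,-7,0,64,0,25,-7,0,71,0,25,-7,0,71,0,25,-7,0,71,0]'

```text
clock: 42.53
position: [0.4547, -0.2724, 0.0247]
ee_rot: [0.0, 0.756, 0.654, -0.0]
contact_force: [-3.5, 0.5, 15.0]
width: 0.0265
gripper_force: 85.2
```

Call:
apply_moves --deltas '[60,0,0,0,0,60,0,0,0,0,60,0,0,0,0,60,0,0,-35,0,60,0,0,-70,0,60,0,0,-70,0]'

```text
clock: 43.03
position: [0.4582, -0.2749, 0.0983]
ee_rot: [0.005, 0.756, 0.654, 0.001]
contact_force: [1.1, -1.2, 1.0]
width: 0.0598
gripper_force: 0.0
```

```bash
python3 tip.py
```

```text
R-G: [1, 1, 2, 2, 'g', 'k', 3, 4, 4, 3, -9, 'g', 'g', 'g', 'g', 'g', 'g', 'g', 'g', 'g', 'g']
R-G: [3, 3, 2, 2, 'g', 'k', 1, -1, -1, -2, -9, 'g', 'g', 'g', 'g', 'g', 'g', 'g', 'g', 'g', 'g']
tube_mouth 0.81 [0.497 0.034 0.017]
tube_mouth 0.97 [0.499 0.035 0.017]
tube_foot 0.86 [ 0.452 -0.356  0.017]
tube_foot 0.78 [ 0.438 -0.352  0.017]
dark,dowel ranges from y=.030: ((np.float64(0.002), np.float64(0.009)), (np.float64(0.011), np.float64(0.032)))
dark,dowel ranges from y=.030: ((np.float64(0.0), np.float64(0.007)), (np.float64(0.009), np.float64(0.033)))
delta [323.   -0.7   2.3] turn -0.1 yaw 81.7 pos [ 0.454 -0.272  0.092]
```

Call:
apply_moves --deltas '[45,326,-1,2,0,45,326,-1,2,0,45,326,-1,2,0,45,326,-1,2,0,45,326,-1,2,0,45,326,-1,2,0,45,326,-1,2,0,45,326,-1,2,0,45,326,-1,2,0,45,326,-1,2,0]'

```text
clock: 44.17
position: [0.5003, 0.0519, 0.0901]
ee_rot: [-0.001, 0.755, 0.655, -0.001]
contact_force: [0.1, -0.8, -0.8]
width: 0.0451
gripper_force: 0.0
```

```bash
python3 -c "
from h import *
go(.500,.052,.023,81.8)
"
```

```text
delta [ 0.1 -0.2 67.1] turn 0.1 yaw 81.9 pos [0.5   0.052 0.09 ]
```

Call:
apply_moves --deltas '[45,0,0,35,0,45,0,0,67,0,45,0,0,67,0,15,0,0,67,0,15,0,0,67,0,15,0,0,67,0,15,0,0,67,0,15,0,0,67,0,15,0,0,67,0,15,0,0,67,0]' --squeeze 50

```text
clock: 45.0
position: [0.5015, 0.0502, 0.025]
ee_rot: [0.0, 0.757, 0.654, 0.001]
contact_force: [0.1, 0.6, 0.0]
width: 0.0192
gripper_force: 49.2
```

Call:
apply_moves --deltas '[15,8,0,0,0,15,18,0,0,0,15,30,0,0,0,15,44,0,0,0,15,58,0,0,0,15,72,0,0,0,15,85,0,0,0,15,87,0,0,0,15,87,0,0,0,15,87,0,-30,0,15,87,0,-70,0,15,87,0,-70,0]'

```text
clock: 46.0
position: [0.5179, 0.1366, 0.1001]
ee_rot: [0.003, 0.757, 0.654, 0.005]
contact_force: [2.1, -0.4, -0.1]
width: 0.019
gripper_force: 49.2
```

```bash
python3 tail.py; python3 -c "
from h import *
place(3,12)"
```

```text
pos [0.5148 0.1361 0.0959] w 0.019258439282651883
['k', 'g', 'g', 5, 6, 5, 6, 6, 5, 6, 6, 5, 5, 6, 5, 7, 7, 6, 5, 7, 7, 7, 7, 6, 6, 6, 7, 6, 6, 6, 6, 5, 4, 'g', 'g', 'g', 'g', 'g', 'g', 'g', 'g', 'g', 'g', 'g', 'g', 'g', 'g', 'g', 'g', 'g', 'g', 'g', 'g', 'g', 'g', 'g', 'g', 'g', 'g', 'g']
[13, 11, 'g', 'k', 'k', 'k', 'g', 'g', 8, 8, 6, 5, 5, 6, 8, 9, 9, 7, 6, 4, 1, 0, -1, -1, -1, 0, -1, -1, 0, -1, -1, -1, -2, -7, 'g', 'g', 'g', 'g', 'g', 'g', 'g', 'g', 'g', 'k', 'k', 'g', 'g', 3, 2, 1, 0, 1, 1, 1, 1, 1, 1, 1, 1, 1]
s tray seg
delta [226.2 -91.2   5.8] turn -84.0 yaw 81.7 pos [0.515 0.136 0.096]
```

Tail 82 + 12 mm = 94 mm: dowel3, for row 3.

Call:
apply_moves --deltas '[15,226,-91,0,-84,15,226,-91,0,-84,15,226,-91,0,-84,15,226,-91,0,-84,15,226,-91,0,-84,15,226,-91,0,-84,15,226,-91,0,-84,15,226,-91,0,-84,15,226,-91,0,-84,15,226,-91,0,-84,15,226,-91,0,-84,15,226,-91,0,-84]'

```text
clock: 47.1
position: [0.4553, 0.372, 0.0924]
ee_rot: [-0.001, 0.122, 0.993, -0.001]
contact_force: [-0.9, 0.0, 0.1]
width: 0.0192
gripper_force: 49.2
```

Call:
apply_moves --deltas '[15,0,0,0,0,15,0,0,0,0]'

```text
clock: 47.27
position: [0.4556, 0.3723, 0.093]
ee_rot: [-0.001, 0.126, 0.992, -0.001]
contact_force: [0.6, 0.7, -1.1]
width: 0.0192
gripper_force: 49.2
```

```bash
python3 -c "
from h import *
place(3,12,.03)
print(get_state()['width'])"; python3 tail.py
```

```text
delta [-1.6  1.4 63. ] turn -0.2 yaw 165.5 pos [0.456 0.372 0.093]
0.01921953131684054
pos [0.456  0.3726 0.0935] w 0.019078477263248243
[6, 6, 6, 6, 6, 6, 6, 6, 6, 6, 6, 6, 7, 7, 5, 6, 5, 6, 6, 6, 6, 6, 6, 6, 6, 6, 7, 7, 7, 6, 5, 'g', 'g', 'g', 'g', 'g', 'g', 'g', 'g', 'g', 'g', 'g', 'g', 'g', 'g', 'g', 'g', 'g', 'g', 'g', 'g', 'g', 'g', 'g', 'g', 'g', 'g', 'g', 'g', 'g']
['k', 'k', 'k', 'k', 'k', 'k', 'k', 'g', 8, 9, 9, 9, 10, 10, 9, 9, 9, 10, 10, 9, 9, 9, 9, 9, 9, 9, 10, 10, 10, 10, 10, 10, 9, 8, 'g', 'g', 'g', 'g', 'g', 'g', 'g', 'g', 'g', 'k', 'k', 'k', 'k', 'g', 'g', 'g', 'g', 'g', 'g', 'g', 'g', 'g', 'g', 'g', 'g', 'g']
s tray seg
```

Call:
apply_moves --deltas '[15,-1.5,1.5,30,0,15,-1.5,1.5,55,0,15,-1.5,1.5,63,0,15,-1.5,1.5,63,0,15,-1.5,1.5,63,0,35,-1.5,1.5,63,0,35,-1.5,1.5,63,0,35,-1.5,1.5,63,0,35,-1.5,1.5,40,0,35,0,0,0,0,35,0,0,-30,0,35,0,0,-30,0]'

```text
clock: 48.37
position: [0.4602, 0.3757, 0.1318]
ee_rot: [0.006, 0.125, 0.992, 0.005]
contact_force: [1.6, -0.1, 1.5]
width: 0.0351
gripper_force: 0.0
```

```bash
python3 chk.py j.png; python3 tube.py; cat > pan.py <<'E'
from h import *
from scipy.optimize import minimize
s=get_image('scene');t=get_image('top')
for p in (s,t):
  for n in ('pan','pan_floor'):
    for r in place_of(n,p)[:1]: print(n,round(r['score'],2),np.round(at(p,r['point'],.002),3))
# top view: bright pan blob, rim plane z=.025
c=t['frame'].astype(int); y0,x0=95,150
k=np.zeros(c.shape[:2],np.uint8); k[y0:165,x0:318]=((c[...,1]-c[...,0])<8)[y0:165,x0:318]
n,l,st,_=cv2.connectedComponentsWithStats(k); j=1+np.argmax(st[1:,4]); pts=np.argwhere(l==j)[:,::-1].astype(np.float32)
W=np.array([at(t,q,.02)[:2] for q in cv2.convexHull(pts)[:,0]],np.float32)*1000
print('rect mm',cv2.minAreaRect(W))
E
python3 pan.py
```

```text
0.69 [0.489 0.369 0.014]
0.48 [0.522 0.419 0.014]
0.47 [0.459 0.313 0.014]
0.69 [0.512 0.418 0.014]
0.6 [0.497 0.353 0.014]
0.57 [0.481 0.299 0.014]
tube_mouth 0.68 [0.499 0.043 0.017]
tube_mouth 0.56 [0.461 0.305 0.017]
tube_mouth 0.6 [0.499 0.035 0.017]
tube_foot 0.66 [ 0.452 -0.35   0.017]
tube_foot 0.81 [ 0.444 -0.362  0.017]
tube 0.76 [ 0.473 -0.152  0.017]
tube 0.72 [ 0.476 -0.16   0.017]
tube 0.44 [0.503 0.359 0.017]
delta [-158.7 -626.2    4. ] turn 83.9 yaw 165.7 pos [0.456 0.373 0.124]
pan_floor 0.79 [ 0.699 -0.038  0.002]
pan 0.97 [ 0.705 -0.028  0.002]
pan_floor 0.92 [ 0.708 -0.05   0.002]
rect mm ((694.52783203125, -34.833740234375), (173.63626098632812, 512.059326171875), 0.4250640273094177)
```

All three dowels look placed. Now the tube goes to the pan (centre ≈ (0.70, -0.037), long axis ≈ 90°).

```bash
python3 -c "
from h import *
go(.473,-.160,.12,81.8)"
```

```text
delta [-148.  -512.5    4.3] turn 83.9 yaw 165.7 pos [0.456 0.373 0.124]
```

Call:
apply_moves --deltas '[85,-75,-260,0,42,85,-75,-260,0,42,85,-75,-260,0,42,85,-75,-260,0,42,85,-75,-260,0,42,85,-75,-260,0,42,85,-75,-260,0,42,85,-75,-260,0,42,85,-75,-260,0,42]'

```text
clock: 50.02
position: [0.4649, 0.1018, 0.1245]
ee_rot: [0.0, 0.473, 0.881, 0.0]
contact_force: [0.1, 0.3, 0.1]
width: 0.0848
gripper_force: 0.0
```

```bash
python3 tube.py; python3 -c "
from h import *
go(.473,-.160,.12,81.8)"
```

```text
tube_mouth 0.85 [0.509 0.04  0.017]
tube_mouth 0.32 [0.523 0.405 0.017]
tube_mouth 0.57 [0.503 0.036 0.017]
tube_mouth 0.32 [0.473 0.305 0.017]
tube_foot 0.9 [ 0.449 -0.352  0.017]
tube_foot 0.71 [ 0.445 -0.362  0.017]
tube_foot 0.3 [0.5   0.363 0.017]
tube 0.79 [ 0.461 -0.166  0.017]
tube 0.67 [0.48  0.294 0.017]
tube 0.79 [ 0.464 -0.157  0.017]
delta [-307.6 -217.3    4.2] turn 42.0 yaw 123.8 pos [0.465 0.104 0.124]
delta [-223.7 -139.5    4.2] turn 42.0 yaw 123.8 pos [0.465 0.104 0.124]
```

Call:
apply_moves --deltas '[85,-224,-139,0,42,85,-224,-139,0,42,85,-224,-139,0,42,85,-224,-139,0,42,85,-224,-139,0,42,85,-224,-139,0,42,85,-224,-139,0,42,85,-224,-139,0,42,85,-224,-139,0,42,85,-224,-139,0,42]'

```text
clock: 51.25
position: [0.4728, -0.1593, 0.124]
ee_rot: [-0.001, 0.756, 0.654, 0.0]
contact_force: [-0.4, 0.4, 0.4]
width: 0.0849
gripper_force: 0.0
```

Call:
apply_moves --deltas '[85,0,0,41,0,85,0,0,80,0,85,0,0,102,0,85,0,0,102,0,25,0,0,102,0,25,0,0,102,0,25,0,0,102,0,25,0,0,102,0,25,0,0,102,0,25,0,0,102,0,25,0,0,102,0,25,0,0,102,0]' --squeeze 80

```text
clock: 52.25
position: [0.4739, -0.161, 0.024]
ee_rot: [0.001, 0.757, 0.654, 0.001]
contact_force: [-0.6, 1.7, 6.8]
width: 0.0271
gripper_force: 78.9
```

Call:
apply_moves --deltas '[25,0,0,-20,0,25,0,0,-40,0,25,0,0,-60,0,25,0,0,-80,0,25,0,0,-80,0]'

```text
clock: 52.67
position: [0.4758, -0.1621, 0.1064]
ee_rot: [0.004, 0.757, 0.654, 0.002]
contact_force: [0.8, -0.4, -1.1]
width: 0.0268
gripper_force: 79.7
```

```bash
python3 -c "
from h import *
print(get_state()['width']);go(.700,-.040,.105,90.4)"; python3 pan.py
```

```text
0.026849846078779372
delta [153.3 204.1   2.7] turn -8.7 yaw 81.7 pos [ 0.476 -0.162  0.106]
pan 0.72 [ 0.691 -0.033  0.002]
pan_floor 0.7 [ 0.701 -0.032  0.002]
pan 0.8 [ 0.704 -0.035  0.002]
pan_floor 0.66 [ 0.452 -0.368  0.002]
rect mm ((681.1461791992188, -35.028076171875), (200.9127960205078, 512.1458129882812), 0.5509193539619446)
```

Call:
apply_moves --deltas '[25,153,204,0,-8.7,25,153,204,0,-8.7,25,153,204,0,-8.7,25,153,204,0,-8.7,25,153,204,0,-8.7,25,153,204,0,-8.7,25,153,204,0,-8.7,25,153,204,0,-8.7,25,153,204,0,-8.7,25,153,204,0,-8.7]'

```text
clock: 53.8
position: [0.6953, -0.0396, 0.1011]
ee_rot: [-0.001, 0.705, 0.709, -0.001]
contact_force: [0.5, -0.2, -1.6]
width: 0.0271
gripper_force: 79.8
```

```bash
python3 -c "
from h import *
print(get_state()['width']);go(.700,-.040,.03,90.4)
s=get_image('scene');t=get_image('top')
cv2.imwrite('pics/k.png',np.vstack([cv2.resize(s['frame'][130:310,150:450,::-1],(600,360)),cv2.resize(t['frame'][90:210,80:380,::-1],(600,240))]))"
```

```text
0.027100296555467352
delta [-0.5  5.  71.1] turn -0.1 yaw 90.3 pos [ 0.695 -0.04   0.101]
```

View pics/k.png

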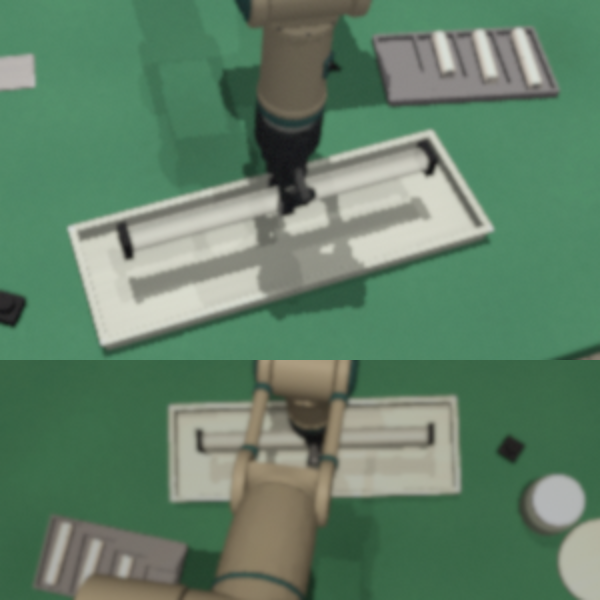

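The dowels lie in rows 2, 3 and 4 (top right), and the tube is level and parallel over the pan. Lowering.

Call:
apply_moves --deltas '[25,0,4,25,0,25,0,4,50,0,25,0,4,65,0,25,0,4,71,0,25,0,4,74,0,25,0,4,74,0,40,0,4,74,0,40,0,4,74,0,40,0,4,74,0,50,0,4,74,0,50,0,4,50,0,50,0,4,10,0]'

```text
clock: 54.9
position: [0.6979, -0.0384, 0.0884]
ee_rot: [-0.004, 0.705, 0.709, -0.003]
contact_force: [0.5, -0.2, 0.4]
width: 0.05
gripper_force: 0.0
```

Call:
apply_moves --deltas '[50,0,-40,-60,0,50,0,-80,-90,0,50,0,-120,-90,0,50,0,-160,-90,0,50,0,-200,-90,0,50,0,-240,-90,0,50,0,-240,-90,0,50,0,-240,-90,0]'

```text
clock: 55.57
position: [0.4551, -0.0396, 0.1829]
ee_rot: [-0.002, 0.705, 0.709, -0.001]
contact_force: [0.3, -0.1, -0.7]
width: 0.0501
gripper_force: 0.0
```

```bash
python3 tube.py; python3 pan.py; python3 -c "
from h import *
s=get_image('scene');t=get_image('top')
for n in ('dowel2',):
  for p in (s,t):
    for r in place_of(n,p)[:5]: print(n,round(r['score'],2),np.round(at(p,r['point'],.0145),3))
cv2.imwrite('pics/l.png',np.vstack([cv2.resize(s['frame'][130:310,150:450,::-1],(600,360)),cv2.resize(t['frame'][90:210,80:380,::-1],(600,240))]))"
```

```text
tube_mouth 0.69 [0.703 0.162 0.017]
tube_foot 0.87 [ 0.698 -0.236  0.017]
tube_foot 0.81 [ 0.709 -0.226  0.017]
tube 0.49 [0.701 0.157 0.017]
tube 0.72 [ 0.714 -0.04   0.017]
tube 0.36 [0.474 0.301 0.017]
delta [-232.3   -8.9   62. ] turn 8.6 yaw 90.4 pos [ 0.462 -0.041  0.182]
pan 0.94 [ 0.695 -0.035  0.002]
pan_floor 0.71 [ 0.7   -0.033  0.002]
pan 0.88 [ 0.701 -0.036  0.002]
pan_floor 0.92 [ 0.697 -0.032  0.002]
rect mm ((683.905029296875, -34.907012939453125), (194.90597534179688, 511.9731140136719), 0.37902045249938965)
dowel2 0.57 [0.517 0.417 0.014]
dowel2 0.55 [0.492 0.37  0.014]
dowel2 0.54 [0.467 0.303 0.014]
dowel2 0.54 [0.502 0.333 0.014]
dowel2 0.67 [0.515 0.423 0.014]
dowel2 0.63 [ 0.594 -0.449  0.014]
dowel2 0.57 [0.497 0.359 0.014]
dowel2 0.5 [0.469 0.3   0.014]
```

View pics/l.png

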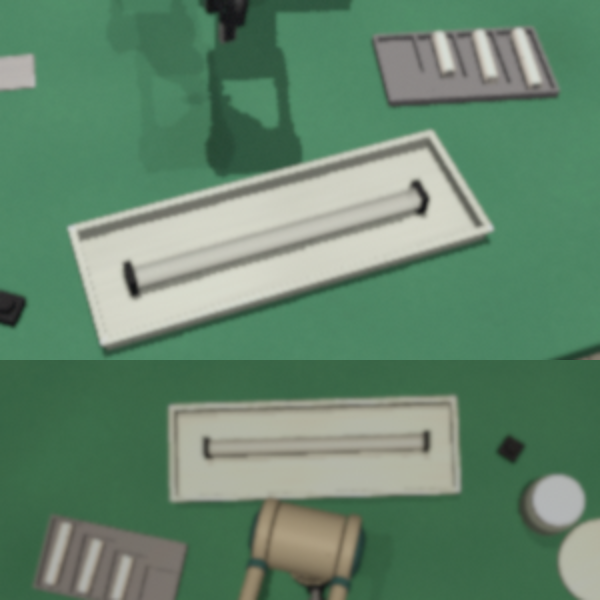

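The empty tube lies flat mid-pan, and the three dowels lie in rows 2 to 4. Handing in.

```bash
python3 -c "
from rig import *
print(sign_off())"
```

```text
the job is handed in; nothing more can be done
None
```

The job is handed in but returned no verdict: by the last pictures, the 78, 94 and 110 mm dowels lie in their rows (no 62 mm dowel showed in the tube), and the empty tube lies flat in the pan.

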